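Run-out check of a flanged pipe on hand-cranked turning rolls

TASK

Check the flange of this pipe for run-out: take the crank handle of the pipe rotator and turn it, the top going away from the robot, until the pipe itself goes round at 8 rpm, then keep the pipe between 6.5 and 9.5 rpm without a break for 8 seconds (a full turn), never above 12 rpm, although the rubber drive cone slips and the heavy weld boss makes the pipe lag on its way up and surge on its way down. After that bring the pipe to rest with the weld boss straight up (within 5 degrees), let go of the crank and take the hand away. Drive it by the crank only, keep hand and arm off the pipe and its flange, and leave the surface gauge and the other things on the bench where they are.

Things in the scene. Friction and masses are not known exactly. Their poses are not given: they have to be found in the camera images.
- rotator: Blue bench pipe rotator, fixed, 270 (x) by 275 (y) mm. Origin at bench height; z up, y along the pipe towards the crank end, x away from the robot. In mm: pipe and crank turn about one axis, along y at x 0, z 208; the pipe lies on four free-running tyres; a headstock post at y 133 to 167 carries the crank; crank arm (26 wide, 12 thick) in the plane y 190; beyond y 204 only the handle.
- crank_axis (a point): Fixed centre of the circle, radius 90 mm, on which the handle's grip point goes round in the rotator's x-z plane: at (0, 261, 208) mm in the rotator's frame, same axes. Crank angle q: 0 is handle up; the grip point is at x = 90 sin q, z = 90 cos q mm from here. The working direction is q growing: handle up, then away from the robot (+x), down, then towards the robot.
- handle_grip (a point): Point to grip, on the axis of the black crank handle: round, 28 mm thick, 108 mm long, along the rotator's y, free to spin on its pin (the hand can point down all the way round). 65 mm outward of the crank arm, 43 mm from the free end; 118 mm above the bench at its lowest, 298 at its highest. Pinch it from above, fingers on its -x and +x sides.
- spool_turn (a joint): Pipe angle a in rad, counted over many turns, no stops. 0 (mod 2 pi) is boss straight up; grows in the same sense as the crank angle q: top of the pipe goes to the rotator's +x. 6.5, 8, 9.5, 12 rpm = 0.68, 0.84, 0.99, 1.26 rad/s. Inertia 0.083 kg m2; rolling friction 0.085 N m, holds the pipe at any angle.
- spool: The pipe: galvanised, 140 mm across, y -120 to +100 mm in the rotator's frame, with a flange 250 mm across at y -135 to -113; 9.7 kg nominal, true mass 0.9 to 1.3 times that (inertia and boss weight with it). Origin on its axis, 208 mm above the bench; y along the axis, z through the boss.
- boss (a point): Centre of the outer end of the weld boss (steel socket, 36 mm across, standing 22 mm out of the pipe, midway along it), 92 mm from the axis; z is its direction; 300 mm above the bench when up. Its weight turns the pipe with 0.06 sin(a) N m, nominal. A plain chalk line runs from it to the crank end; chalk lines 90, 180, 270 degrees on (from z to x) have 1, 2, 3 cross ticks.
- cone (a point): Centre of the black rubber cone on the crank shaft that sits in the pipe's open end and drives it with slip: torque on the pipe = 0.02 N m grip + 0.18 N m per rad/s of slip (crank speed minus pipe speed), same both ways, nominal. So the crank must run 0 to 0.8 rad/s faster than the pipe, changing round the turn; pipe speed follows with a time constant of about 0.45 s.
- gauge: Surface gauge beside the flange: base 70 x 60 x 28 mm, post 270 mm tall, thin needle pointing at the flange's face. Loose; origin under the base. Leave it.
- hammer: Loose hammer, 260 mm long, lying; leave it. Origin under its middle.
- offcut: Loose pipe offcut, 60 mm diameter, 90 mm tall, standing; leave it. Origin under its middle.
- spraycan: Loose spray can, 66 mm diameter, 190 mm tall; leave it. Origin under its middle.
- packing: Loose wooden packing strip, 120 x 45 x 25 mm, in front of the rotator; leave it. Origin under its middle.
- wrench: Loose open-ended wrench, 200 mm long, lying near the robot; leave it. Origin under its middle.
- square: Loose welding magnet in the shape of a triangle, legs of 110 mm, lying flat; leave it. Origin under one leg's middle.

How it is judged:
By the outcome, as a careful person would: the job done as asked, in the order asked, and still so for the second after the job is handed in, with the robot touching nothing.
It also fails if it takes over 67 s, if anything falls off the work surface, if the arm or the gripper's body presses on something with over 40 N, if the wrist force passes 120 N, or if a joint passes its speed limit or range.

ROBOT

A 6-joint arm with a two-finger parallel gripper is mounted at the origin on the work surface. World frame = base frame: x ahead of the robot, y to its left, z up, the work surface at z = 0. Lengths are in m, angles in rad, forces in N, time in s.
With the tool pointing down it reaches from about 0.35 to 0.975 m from the base axis. Payload 7.1 kg.
Tool frame: the origin (TCP) lies midway between the tips of the shut fingers; the grasp point (between the pads) lies 19 mm behind it; z points along the fingers, x is the direction in which the jaws open and shut, and the axes are right-handed (so a half turn about z gives the same grasp; the last joint's range is limited). The gripper opens to 88 mm and grips with 3 to 60 N. Pads are 20 mm wide; open, the fingers measure 115 mm over their backs; the gripper's body (75 mm by 178 mm) begins 61 mm behind the grasp point.
Start: joints at [-1.3, 0.423, 1.63, -0, 1.089, -0.019], TCP at [0.179, -0.599, 0.223] pointing down, gripper open.
Joint ranges: [-3, 3], [-0.9, 2.11], [0.09, 2.58], [-1.31, 4.45], [0.11, 2.69], [-2.54, 2.54]. Speed limits (rad/s): [2.39, 2.39, 3.01, 3.14, 3.14, 3.14].

INTERFACE

Orientations are given as a unit quaternion [x, y, z, w].
In Python, from rig import * gives the robot as it stands.
- The arm moves only by the tool carry_out, never from a script. Its argument "increments" is a list of rows, each an object of numbers: "dx", "dy", "dz": the shift along the tool's x, y, z as a fraction of full scale; "spin": the turn about the tool's z as a fraction of full scale. A call has exactly 8 rows; each row shifts and turns the pose as measured when the row begins, along the tool's axes as they then stand; what a row does not reach is not made up. Full scale, the value 1, is 12 cm for a shift and 90 degrees for a turn. A row lasts 1/8 s, in which the tool goes at most 62.5 mm and 10.7 degrees, less where a joint would pass 70% of its speed; a pose out of reach is approached as far as the arm can. A call with a number of a shift or a turn outside -1 to 1 is refused whole. A call with a gripper value outside its range is refused whole. "claw" is the closure, from 0 (fully open) to 1 (shut), set as the call begins (left out, the last holds). The fingers move at their own pace and stop on an object; "force" is the grip in N (left out, the last holds). Time passes only in rows, so rows that do not move let the fingers close, or fill a call up. It gives the time, the measured TCP pose, the force and the opening at its end, in the units of the state.
- observe(): the state, without advancing time (a new reading comes with each control period).
- camera(name): name is "scene" or "top" or "wrist"; returns the picture (480x640x3 uint8, blue, green, red); there is no depth.
- camera_params(name): a dict with "fx", "fy", "cx", "cy" (pixels), "world_to_cam" (4x4, takes a point from world to camera coordinates); the wrist camera has in their place "T_tool_cam" (4x4, takes a point from camera to tool coordinates, whose origin is the TCP and whose axes are the tool frame's). Camera axes: x right, y down, z forward; pixel columns grow to the right and rows downward; lengths in m; the calibration is good to about 2 mm. The wrist camera is an equidistant fisheye: a pixel r from the principal point sees the ray r / f radians off the axis. A picture is of the moment at which its call begins: read the wrist's pose just before it. camera_params takes no time and is no camera call.
- job_done(): hands the job in, once; it reports no verdict.
The state is a dict: "clock": time; "q": joint angles; "dq": joint speeds; "tau": joint torques, N m; "eef_pos": TCP position; "orientation": TCP orientation; "contact_force": force on the tool from outside, world axes, zero at the start; "wrist_torque": the same for the moment, N m; "finger_gap": finger opening in m.
Only numpy, scipy, OpenCV 4.12 (cv2) and the standard library are available. Lean on these libraries where they do the work, as an engineer would, in place of code of your own. Each camera call takes 0.05 s, during which the arm holds its last target. There are 200 camera calls.

## Working session

There is one attempt and no reset: what is moved stays moved. The work goes in short steps, Python scripts to look and compute and a tool call to move; the robot and the scene stay as the last step left them, time stands still between calls to the robot, and variables do not carry over. Pictures are saved under pics/ and viewed, about 8 in all and at most 12, crops included, and the job is handed in when it is done.

Besides the shell and the picture viewer there is one more tool, called after "Emit:" as name(argument=value, ...), one argument or row to a line, values as JSON. carry_out: Moves the arm, as the interface text tells. Shift numbers are shares of 12 cm and turn numbers shares of 90 degrees, none past 1 either way. Its arguments: {"type":"object","properties":{"increments":{"type":"array"},"claw":{"type":"number"},"force":{"type":"number"}},"required":["increments"]}

```bash
mkdir -p pics; ls
python3 - <<'E'
from rig import *
import cv2, numpy as np
s=observe(); print(s)
for n in("scene","top"):
    cv2.imwrite(f"pics/{n}0.png",camera(n)); p=camera_params(n); print(n,{k:np.round(v,4).tolist() for k,v in p.items()})
print(camera_params("wrist"))
E
```

```text
pics
{'clock': 0.0, 'q': array([-1.29997812e+00,  4.23833293e-01,  1.63068937e+00,  3.39379909e-05,
        1.08863173e+00, -1.90135579e-02]), 'dq': array([ 0.00112809, -0.0023338 , -0.00043099,  0.00059998, -0.00172501,
       -0.00118383]), 'tau': array([ 1.66445225e-03, -5.44623399e+01, -2.73668754e+01,  6.45068754e-02,
        2.26936938e-02, -1.25826336e-04]), 'eef_pos': array([ 0.1784928 , -0.59837732,  0.22190668]), 'orientation': array([ 8.01802695e-01, -5.97588344e-01, -6.07913840e-04, -4.90329886e-04]), 'contact_force': array([-0.31276664, -0.30943156, -0.00132546]), 'wrist_torque': array([0.00284823, 0.01612986, 0.04467052]), 'finger_gap': 0.08751282880357032}
scene {'fx': 443.7052, 'fy': 443.7052, 'cx': 323.2795, 'cy': 241.6454, 'world_to_cam': [[0.79, 0.613, -0.0016, -0.4243], [0.4831, -0.6242, -0.614, -0.1328], [-0.3774, 0.4843, -0.7893, 1.5398], [0.0, 0.0, 0.0, 1.0]]}
top {'fx': 433.0018, 'fy': 433.0018, 'cx': 319.1638, 'cy': 239.242, 'world_to_cam': [[0.0022, -0.9997, 0.0249, -0.0071], [-0.9908, -0.0055, -0.1354, 0.5331], [0.1355, -0.0244, -0.9905, 1.0113], [0.0, 0.0, 0.0, 1.0]]}
{'fx': 371.64829954431775, 'fy': 371.64829954431775, 'cx': 319.4158940353335, 'cy': 240.87000500263719, 'T_tool_cam': array([[ 9.99999006e-01, -6.40062069e-04,  1.25653401e-03,
        -5.50627438e-04],
       [ 3.00533359e-04,  9.67318737e-01,  2.53563348e-01,
        -6.89505459e-02],
       [-1.37776517e-03, -2.53562719e-01,  9.67317967e-01,
        -1.61640251e-01],
       [ 0.00000000e+00,  0.00000000e+00,  0.00000000e+00,
         1.00000000e+00]])}
```

View pics/scene0.png

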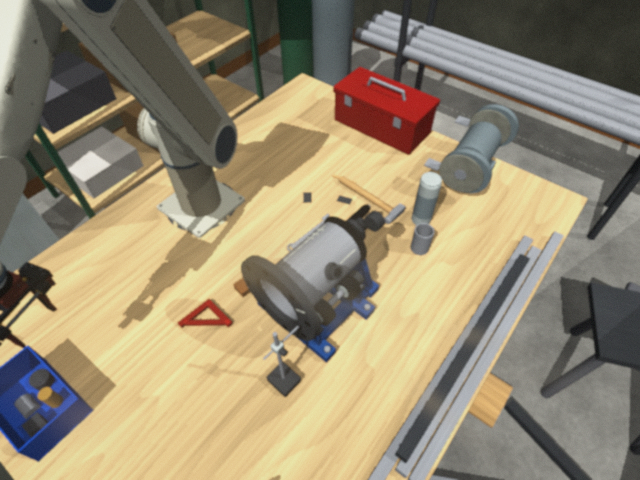

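View pics/top0.png

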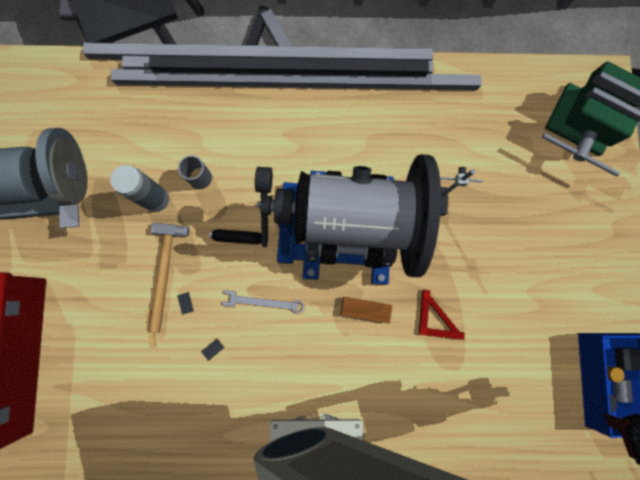

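Top view: rotator with its axis roughly along world y, handle at about (213..262, 237) on the robot side (q≈270°), boss at (362,173) on the far side (a≈90°), and the 3-tick line on top. The spray can stands at about (125,180)→(155,205) and the offcut at (195,172). I'll zoom in for the pose fit.

Run:
```python
import cv2, numpy as np
t=cv2.imread("pics/top0.png")[130:300,100:500]; cv2.imwrite("pics/topz.png",cv2.resize(t,None,fx=2,fy=2,interpolation=cv2.INTER_CUBIC))
s=cv2.imread("pics/scene0.png")[160:400,220:460]
a=cv2.resize(t[:,90:],(800,438),interpolation=cv2.INTER_CUBIC)
cv2.imwrite("pics/topz.png",cv2.resize(t,(800,340),interpolation=cv2.INTER_CUBIC))
cv2.imwrite("pics/scz.png",cv2.resize(s,(600,600),interpolation=cv2.INTER_CUBIC))
```

```text
(no output)
```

View pics/topz.png

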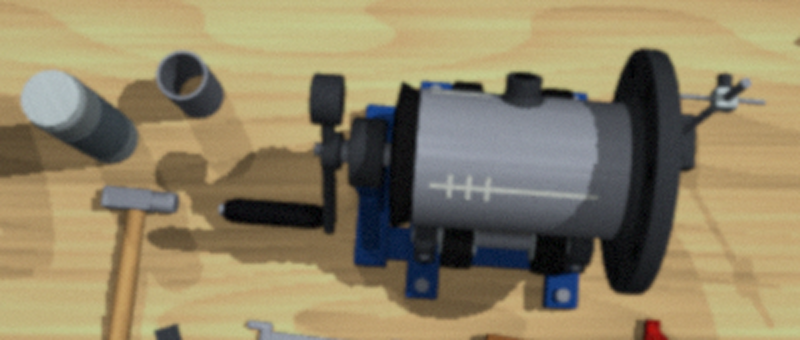

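View pics/scz.png

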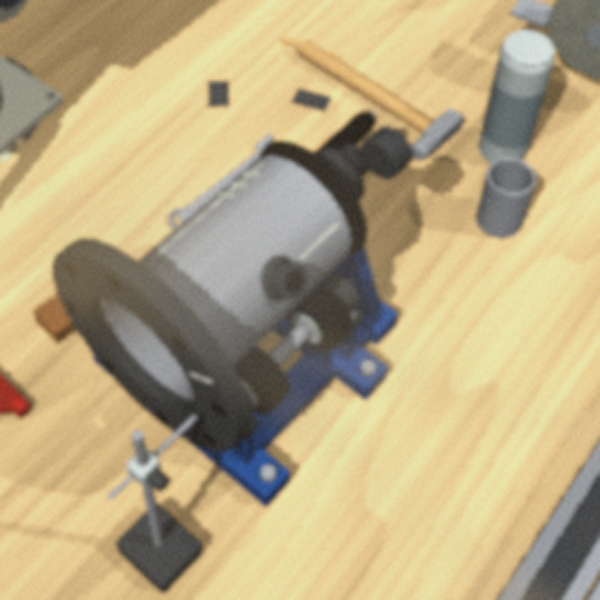

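```bash
cat > h.py <<'E'
from rig import *
import cv2, numpy as np
from scipy.optimize import least_squares
from scipy.spatial.transform import Rotation as Ro
P={n:camera_params(n) for n in("scene","top")}
def proj(n,X):
    p=P[n]; X=np.atleast_2d(X); c=X@p["world_to_cam"][:3,:3].T+p["world_to_cam"][:3,3]
    return np.c_[p["fx"]*c[:,0]/c[:,2]+p["cx"],p["fy"]*c[:,1]/c[:,2]+p["cy"]]
def unproj(n,uv,z):
    p=P[n]; R=p["world_to_cam"][:3,:3]; o=-R.T@p["world_to_cam"][:3,3]
    d=R.T@np.array([(uv[0]-p["cx"])/p["fx"],(uv[1]-p["cy"])/p["fy"],1]); return o+d*(z-o[2])/d[2]
def W(X,pose): # rotator frame (m) -> world
    x,y,t=pose[:3]; X=np.atleast_2d(X); c,s=np.cos(t),np.sin(t)
    return np.c_[x+c*X[:,0]-s*X[:,1], y+s*X[:,0]+c*X[:,1], X[:,2]]
def cyl(r,y,ang): return np.array([r*np.sin(ang),y+0*np.asarray(ang),.208+r*np.cos(ang)]).T
E
python3 - <<'E'
from h import *
ph=np.linspace(0,2*np.pi,181)
fl=np.r_[cyl(.125,-.135,ph),cyl(.125,-.113,ph)]
def res(v):
    q,a=v[3:5]; r=[]
    for n,X,uv in [("top",cyl(.09,.304,q),(210.5,235)),("top",cyl(.09,.198,q),(262,238)),("top",cyl(.092,0,a),(362,169.5)),
                 ("scene",cyl(.092,0,a),(333.5,271.5)),("scene",cyl(.09,.304,q),(367.5,207.5)),
                 ("top",cyl(.07,.100,a+1.5*np.pi),(315,222.5))]:
        r+=list(proj(n,W(X,v))[0]-uv)
    t=proj("top",W(fl,v)); r+=[t[:,0].min()-402,t[:,0].max()-440.5,t[:,1].min()-154.5,t[:,1].max()-277]
    s=proj("scene",W(fl,v)); r+=[s[:,0].min()-241,s[:,1].min()-255.5,s[:,1].max()-340]
    return r
f=least_squares(res,[.55,0,0,4.7,1.5],loss="soft_l1")
print(np.round(f.x,4),np.degrees(f.x[2:]),np.round(res(f.x),1))
v=f.x
print("axis",W([0,.261,.208],v),"grip",W(cyl(.09,.261,v[3]),v))
for n,uv,z in [("can top",(100+55/2,130+100/2),.19),("offcut",(100+184/2,130+76/2),.09),("gaugepost",(100+727/2,130+98/2),.2)]: print(n,unproj("top",uv,z))
E
```

```text
[ 0.5658 -0.0789 -0.0588  3.8118  0.9798] [ -3.36783639 218.40231682  56.13735301] [ 2.7 -0.2 -0.  -0.1  0.4 -0.9  3.  -0.2 -0.5 -0.4 -7.7  0.5 -2.4  1.5
 -0.8  0.7 -1.9 -1.4  0.4]
axis [[0.58108446 0.1816292  0.208     ]] grip [[0.52527486 0.18491346 0.13746985]]
can top [0.63411092 0.39725122 0.19      ]
offcut [0.69168503 0.29301249 0.09      ]
gaugepost [ 0.63988312 -0.30322817  0.2       ]
```

```bash
cat >> h.py <<'E'
PO=np.array([.5658,-.0789,-.0588])
def plan(wps,yaw_t,n=8,step=.055,gain=1.0,spinmax=.117):
    """rows (dx,dy,dz,spin) towards waypoints, ideal tracking"""
    s=observe(); R=Ro.from_quat(s["orientation"]); p=s["eef_pos"].copy(); rows=[]
    wps=[np.array(w) for w in wps]
    for i in range(n):
        tx=R.as_matrix()[:,0]; e=(yaw_t-np.arctan2(tx[1],tx[0])+np.pi)%(2*np.pi)-np.pi
        sp=np.clip(-e/(np.pi/2),-spinmax,spinmax)
        if wps and np.linalg.norm(wps[0]-p)<1e-3 and len(wps)>1: wps.pop(0)
        d=wps[0]-p; L=np.linalg.norm(d); d=d*min(1,step/max(L,1e-9))
        l=R.inv().apply(d)/.12; rows.append([round(float(x),3) for x in (*l,sp)])
        p=p+d; R=Ro.from_euler("z",-sp*np.pi/2)*R
    return rows,p
E
python3 - <<'E'
from h import *
for n in P:
    p=P[n]["world_to_cam"]; print(n,-p[:3,:3].T@p[:3,3])
r,p=plan([(.25,-.45,.40),(.525,.185,.40)],-.0588); print(*r,p,sep="\n")
E
```

```text
scene [ 0.98048067 -0.56845259  1.13322431]
top [0.39119775 0.02057978 1.07403105]
[-0.231, -0.21, -0.336, -0.117]
[-0.188, -0.248, -0.336, -0.117]
[-0.14, -0.278, -0.336, -0.117]
[-0.087, -0.299, -0.336, -0.117]
[-0.013, -0.127, -0.138, -0.117]
[0.021, -0.458, -0.0, -0.117]
[0.105, -0.446, -0.0, -0.076]
[0.157, -0.431, -0.0, -0.0]
[ 0.31557177 -0.29858883  0.4       ]
```

Emit:
carry_out(
  increments=[
    {"dx": -0.23, "dy": -0.21, "dz": -0.34, "spin": -0.117},
    {"dx": -0.19, "dy": -0.25, "dz": -0.34, "spin": -0.117},
    {"dx": -0.14, "dy": -0.28, "dz": -0.34, "spin": -0.117},
    {"dx": -0.09, "dy": -0.3, "dz": -0.34, "spin": -0.117},
    {"dx": -0.01, "dy": -0.3, "dz": -0.14, "spin": -0.117},
    {"dx": 0.02, "dy": -0.46, "dz": 0, "spin": -0.117},
    {"dx": 0.1, "dy": -0.45, "dz": 0, "spin": -0.08},
    {"dx": 0.16, "dy": -0.43, "dz": 0, "spin": 0},
  ],
  claw=0,
  force=15,
)

```text
clock: 1.1
eef_pos: [0.323, -0.2695, 0.406]
orientation: [1.0, -0.013, -0.0, -0.004]
contact_force: [0.8, 0.7, -0.1]
finger_gap: 0.088
```

Run:
```python
from h import *
s=observe(); print(s["clock"],s["eef_pos"],s["dq"].round(2))
r,p=plan([(.38,.0,.40),(.525,.185,.30)],-.0588); print(*r,p,sep="\n")
```

```text
1.1 [ 0.32300302 -0.26951311  0.40599455] [ 0.96 -0.31  0.28  0.01  0.02  0.96]
[0.083, -0.451, 0.013, 0.021]
[0.068, -0.453, 0.013, -0.0]
[0.068, -0.453, 0.013, -0.0]
[0.068, -0.453, 0.013, -0.0]
[0.068, -0.453, 0.013, -0.0]
[0.24, -0.346, 0.181, -0.0]
[0.24, -0.346, 0.181, -0.0]
[0.24, -0.346, 0.181, -0.0]
[0.47345724 0.11910174 0.33552357]
```

Emit:
carry_out(
  increments=[
    {"dx": 0.08, "dy": -0.45, "dz": 0.01, "spin": 0.02},
    {"dx": 0.07, "dy": -0.45, "dz": 0.01, "spin": 0},
    {"dx": 0.07, "dy": -0.45, "dz": 0.01, "spin": 0},
    {"dx": 0.07, "dy": -0.45, "dz": 0.01, "spin": 0},
    {"dx": 0.1, "dy": -0.45, "dz": 0.1, "spin": 0},
    {"dx": 0.24, "dy": -0.36, "dz": 0.2, "spin": 0},
    {"dx": 0.24, "dy": -0.35, "dz": 0.2, "spin": 0},
    {"dx": 0.24, "dy": -0.3, "dz": 0.2, "spin": 0},
  ],
)

```text
clock: 2.1
eef_pos: [0.479, 0.1291, 0.3198]
orientation: [1.0, -0.028, 0.003, -0.004]
contact_force: [0.2, -0.1, 0.5]
finger_gap: 0.0879
```

Run:
```python
from h import *
s=observe(); print(s["clock"],s["eef_pos"],s["orientation"].round(4))
r,p=plan([(.525,.185,.28)],-.0588,step=.05); print(*r,p,sep="\n")
```

```text
2.1 [0.47895355 0.1290672  0.31981295] [ 0.9996 -0.0281  0.0035 -0.0038]
[0.215, -0.293, 0.204, 0.002]
[0.14, -0.192, 0.134, -0.0]
[0.0, 0.0, 0.0, -0.0]
[0.0, 0.0, 0.0, -0.0]
[0.0, 0.0, 0.0, -0.0]
[0.0, 0.0, 0.0, -0.0]
[0.0, 0.0, 0.0, -0.0]
[0.0, 0.0, 0.0, -0.0]
[0.525 0.185 0.28 ]
```

Emit:
carry_out(
  increments=[
    {"dx": 0.21, "dy": -0.29, "dz": 0.2, "spin": 0},
    {"dx": 0.14, "dy": -0.15, "dz": 0.2, "spin": 0},
    {"dx": 0.02, "dy": 0, "dz": 0.2, "spin": 0},
    {"dx": 0, "dy": 0, "dz": 0.2, "spin": 0},
    {"dx": 0, "dy": 0, "dz": 0, "spin": 0},
    {"dx": 0, "dy": 0, "dz": 0, "spin": 0},
    {"dx": 0, "dy": 0, "dz": 0, "spin": 0},
    {"dx": 0, "dy": 0, "dz": 0, "spin": 0},
  ],
)

```text
clock: 3.1
eef_pos: [0.5286, 0.1848, 0.2197]
orientation: [1.0, -0.026, 0.002, -0.003]
contact_force: [0.5, 0.7, 0.5]
finger_gap: 0.0879
```

```bash
cat >> h.py <<'E'
TC=camera_params("wrist")
def projw(X,pos,quat):
    T=TC["T_tool_cam"]; X=np.atleast_2d(X); t=Ro.from_quat(quat).inv().apply(X-pos)
    c=(t-T[:3,3])@T[:3,:3]; r=np.hypot(c[:,0],c[:,1]); th=np.arctan2(r,c[:,2])
    return np.c_[TC["cx"]+TC["fx"]*th*c[:,0]/r, TC["cy"]+TC["fx"]*th*c[:,1]/r]
E
python3 - <<'E'
from h import *
s=observe(); print(s["clock"],s["eef_pos"],s["orientation"].round(4))
w=camera("wrist"); cv2.imwrite("pics/w1raw.png",w); np.save("w1.npy",np.r_[s["eef_pos"],s["orientation"]])
v=PO;q=3.8118
for y in (.304,.261,.205):
    u=projw(W(cyl(.09,y,q),v),s["eef_pos"],s["orientation"])[0]; print(y,u); cv2.circle(w,tuple(int(k) for k in u),3,(0,0,255),1)
sc=camera("scene"); cv2.imwrite("pics/sc1.png",sc); cv2.imwrite("pics/top1.png",camera("top"))
cv2.imwrite("pics/w1.png",w)
E
```

```text
3.1 [0.52858926 0.18481591 0.21965705] [ 0.9997 -0.026   0.0018 -0.0032]
0.304 [314.77182132 186.26511025]
0.261 [314.52614585 249.19450061]
0.205 [314.35715269 322.71861042]
```

View pics/w1.png

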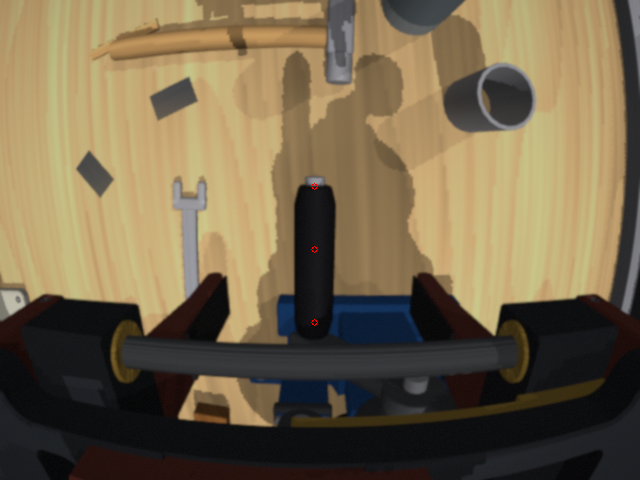

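Run:
```python
import cv2,numpy as np
t=cv2.imread("pics/top1.png")[130:300,190:450]; s=cv2.imread("pics/sc1.png")[160:360,220:460]
cv2.imwrite("pics/mix1.png",np.vstack([cv2.resize(t,(459,300),interpolation=cv2.INTER_CUBIC),cv2.resize(s,(360,300),interpolation=cv2.INTER_CUBIC)[:, :] if 0 else cv2.copyMakeBorder(cv2.resize(s,(360,300),interpolation=cv2.INTER_CUBIC),0,0,0,99,0)]))
```

```text
(no output)
```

View pics/mix1.png

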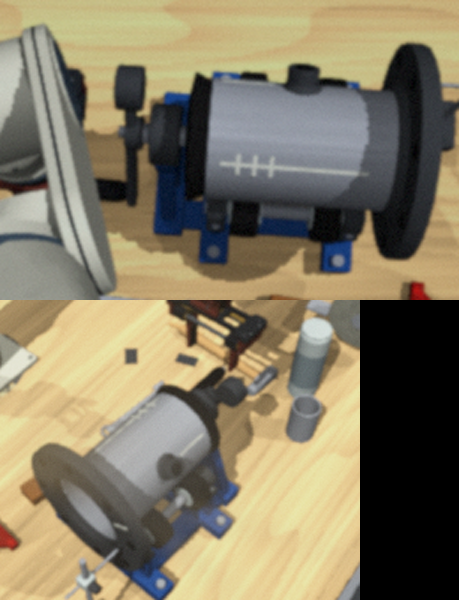

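Wrist view: the handle runs from (315,183) to (315,338), and the predicted red points sit on its axis. In the top view the arm leaves the pipe, its boss and the 3-tick line visible. I'll refit with the wrist data and build the pipe-angle detector.

```bash
cat >> h.py <<'E'
YS=np.linspace(.03,.085,23); AN=np.radians(np.arange(-75,50,.5))
def prof(img,n,pose,lo,hi):
    A=np.radians(np.arange(lo,hi,.5)); X=np.concatenate([cyl(.0705,y,A) for y in YS]); uv=proj(n,W(X,pose)).astype(np.float32)
    g=cv2.cvtColor(img,cv2.COLOR_BGR2GRAY); v=cv2.remap(g,uv[:,:1],uv[:,1:],cv2.INTER_LINEAR).reshape(len(YS),-1).astype(float)
    m=np.median(v,0); k=np.array([cv2.blur(m[None],(31,1))[0]])[0]; return np.degrees(A),m-k
def lines(img,n,pose):
    lo,hi={"top":(-55,50),"scene":(-20,100)}[n]; A,m=prof(img,n,pose,lo,hi); i=int(np.argmax(m[8:-8]))+8
    w=np.clip(m[i-6:i+7]-m[i]*.3,0,None); return float((A[i-6:i+7]*w).sum()/w.sum()),float(m[i])
E
python3 - <<'E'
from h import *
d=np.load("w1.npy"); ph=np.linspace(0,2*np.pi,181)
fl=np.r_[cyl(.125,-.135,ph),cyl(.125,-.113,ph)]
def res(v):
    q,a=v[3:5]; r=[]
    for n,X,uv in [("top",cyl(.09,.304,q),(210.5,235)),("top",cyl(.092,0,a),(362,169.5)),
                 ("scene",cyl(.092,0,a),(333.5,271.5)),("top",cyl(.07,.100,a+1.5*np.pi),(315,222.5))]:
        r+=list(proj(n,W(X,v))[0]-uv)
    t=proj("top",W(fl,v)); r+=[t[:,0].min()-402,t[:,0].max()-440.5,t[:,1].min()-154.5,t[:,1].max()-277]
    s=proj("scene",W(fl,v)); r+=[s[:,0].min()-241,s[:,1].min()-255.5,s[:,1].max()-340]
    L=projw(W(cyl(.09,.25,q)+[-.014,0,0],v),d[:3],d[3:])[0]; Rr=projw(W(cyl(.09,.25,q)+[.014,0,0],v),d[:3],d[3:])[0]
    r+=[L[0]-295,Rr[0]-335]; E=projw(W(cyl(.09,.304,q),v),d[:3],d[3:])[0]; r+=[.5*(E[1]-185)]
    return r
f=least_squares(res,[.5658,-.0789,-.0588,3.81,.98],loss="soft_l1"); v=f.x
print(np.round(v,4),np.degrees(v[2:]),np.round(res(v),1)); print("axis",W([0,.261,.208],v),"grip",W(cyl(.09,.261,v[3]),v))
for n,fn in (("top","pics/top1.png"),("scene","pics/sc1.png")): print(n,lines(cv2.imread(fn),n,v))
E
```

```text
[ 0.5659 -0.0785 -0.0593  3.81    0.9791] [ -3.39882365 218.2949057   56.10012017] [ 2.5 -0.4  0.2 -0.9  3.1 -0.3 -7.9  0.4 -2.6  1.2 -0.8  0.7 -1.8 -1.6
  0.3 -0.3  0.2  0.3]
axis [[0.58133453 0.18202933 0.208     ]] grip [[0.5256588  0.18533593 0.13736517]]
top (-32.000246087213306, 31.35483870967741)
scene (59.06454091432963, 15.48387096774195)
```

Emit:
carry_out(
  increments=[
    {"dx": -0.02, "dy": 0, "dz": 0.25, "spin": 0},
    {"dx": 0, "dy": 0, "dz": 0.25, "spin": 0},
    {"dx": 0, "dy": 0, "dz": 0.25, "spin": 0},
    {"dx": 0, "dy": 0, "dz": 0.1, "spin": 0},
    {"dx": 0, "dy": 0, "dz": 0, "spin": 0},
    {"dx": 0, "dy": 0, "dz": 0, "spin": 0},
    {"dx": 0, "dy": 0, "dz": 0, "spin": 0},
    {"dx": 0, "dy": 0, "dz": 0, "spin": 0},
  ],
)

```text
clock: 4.25
eef_pos: [0.5302, 0.1867, 0.1198]
orientation: [1.0, -0.026, 0.006, -0.005]
contact_force: [0.8, -0.3, 0.2]
finger_gap: 0.0877
```

Emit:
carry_out(
  increments=[
    {"dx": 0, "dy": 0, "dz": 0, "spin": 0},
    {"dx": 0, "dy": 0, "dz": 0, "spin": 0},
    {"dx": 0, "dy": 0, "dz": 0, "spin": 0},
    {"dx": 0, "dy": 0, "dz": 0, "spin": 0},
    {"dx": 0, "dy": 0, "dz": 0, "spin": 0},
    {"dx": 0, "dy": 0, "dz": 0, "spin": 0},
    {"dx": 0, "dy": 0, "dz": 0, "spin": 0},
    {"dx": 0, "dy": 0, "dz": 0, "spin": 0},
  ],
  claw=1,
  force=15,
)

```text
clock: 5.25
eef_pos: [0.5297, 0.1867, 0.1201]
orientation: [1.0, -0.026, 0.006, -0.005]
contact_force: [0.1, 0.4, 0.5]
finger_gap: 0.028
```

```bash
cat >> h.py <<'E'
import json,os,sys
PO=np.array([.5659,-.0785,-.0593]); LOG="log.json"
def L(): return json.load(open(LOG)) if os.path.exists(LOG) else {"g":[], "a":[]}
def grasp(s):
    R=Ro.from_quat(s["orientation"]); G=s["eef_pos"]+R.apply([0,0,-.019]); c,sn=np.cos(PO[2]),np.sin(PO[2])
    d=G-W([0,.261,.208],PO)[0]; return np.array([c*d[0]+sn*d[1],-sn*d[0]+c*d[1],d[2]]),R
def cq(g,off): return float(np.arctan2(g[0]-off[0],g[2]-off[1]))
def note(s,l):
    g,R=grasp(s); l["g"].append([float(s["clock"]),*map(float,g)]); return g,R
def rows(g,R,off,speeds,gain=1.0,y0=0.0):
    """8 rows for crank speeds (rad/s), from the measured grasp point; first row cures radial error half"""
    q=cq(g,off); c,sn=np.cos(PO[2]),np.sin(PO[2]); M=np.array([[c,-sn,0],[sn,c,0],[0,0,1]]); out=[]; acc=np.zeros(3); done=np.zeros(3); p=g.copy()
    for w in speeds:
        q+=w/8; t=np.array([off[0]+.09*np.sin(q),y0,off[1]+.09*np.cos(q)]); d=(t-p)*gain; p=t
        acc+=R.inv().apply(M@d)/.12; r=np.round((acc-done)/.005)*.005; done+=r; out.append(r)
    for r in out: print('{"dx": %.3f, "dy": %.3f, "dz": %.3f, "spin": 0},'%tuple(r+0.0))
    return q
E
python3 - <<'E'
from h import *
s=observe(); l=L(); g,R=note(s,l); json.dump(l,open(LOG,"w")); print(g,np.degrees(cq(g,[0,0])),np.hypot(g[0],g[2]))
r=np.hypot(g[0],g[2]); off=[g[0]*(1-.09/r),g[2]*(1-.09/r)]
print(off); rows(g,R,off,[.4,.8,.8,.8,.8,.8,.8,.8],y0=g[1])
E
```

```text
[-0.05203823  0.00143355 -0.06889383] -142.93480997301086 0.08633850369678873
[np.float64(0.002206869154639723), np.float64(0.0029216919263894826)]
{"dx": -0.030, "dy": 0.000, "dz": -0.025, "spin": 0},
{"dx": -0.055, "dy": 0.000, "dz": -0.050, "spin": 0},
{"dx": -0.050, "dy": 0.000, "dz": -0.055, "spin": 0},
{"dx": -0.040, "dy": -0.005, "dz": -0.065, "spin": 0},
{"dx": -0.035, "dy": 0.000, "dz": -0.065, "spin": 0},
{"dx": -0.030, "dy": 0.000, "dz": -0.065, "spin": 0},
{"dx": -0.025, "dy": 0.000, "dz": -0.075, "spin": 0},
{"dx": -0.015, "dy": 0.000, "dz": -0.070, "spin": 0},
```

Emit:
carry_out(
  increments=[
    {"dx": -0.03, "dy": 0, "dz": -0.025, "spin": 0},
    {"dx": -0.055, "dy": 0, "dz": -0.05, "spin": 0},
    {"dx": -0.05, "dy": 0, "dz": -0.055, "spin": 0},
    {"dx": -0.04, "dy": 0, "dz": -0.065, "spin": 0},
    {"dx": -0.035, "dy": 0, "dz": -0.065, "spin": 0},
    {"dx": -0.03, "dy": 0, "dz": -0.065, "spin": 0},
    {"dx": -0.025, "dy": 0, "dz": -0.075, "spin": 0},
    {"dx": -0.015, "dy": 0, "dz": -0.07, "spin": 0},
  ],
)

```text
clock: 6.25
eef_pos: [0.4964, 0.1891, 0.1817]
orientation: [1.0, -0.026, 0.01, -0.006]
contact_force: [4.7, 0.5, 0.4]
finger_gap: 0.0276
```

```bash
cat > meas.py <<'E'
from h import *
def meas(views=("top",)):
    s=observe(); l=L(); g,R=note(s,l); n=0
    for v in views:
        im=camera(v); cv2.imwrite(f"pics/{v}_{s['clock']:.2f}.png",im); a,c=lines(im,v,PO); l["a"].append([float(s["clock"]),a,c,v]); print(v,round(a,1),round(c,1))
    json.dump(l,open(LOG,"w")); print("t",s["clock"],"g",g.round(4),"F",s["contact_force"].round(1),"r",np.hypot(g[0],g[2]).round(4),"q0",np.degrees(cq(g,[0,0])).round(1)); return s,g,R,l
E
python3 - <<'E'
from meas import *
s,g,R,l=meas(("top","scene"))
E
```

```text
top -9.8 27.6
scene -6.7 17.6
t 6.25 g [-0.0856  0.0017 -0.0073] F [4.7 0.5 0.4] r 0.086 q0 -94.9
```

```bash
cat > ctl.py <<'E'
from meas import *
OFF=[.004,.0016]
def deriv(a,w,u,p):
    m,f,c=p; s=u-w; T=c*(.02*np.tanh(s/.01)+.18*s)+.06*m*np.sin(a); F=.085*f
    return (T-F*np.tanh(w/.01))/(.083*m)
def sim(t0,a,w,segs,p,tq,dt=.004):
    """segs: list of (duration,crank speed); returns a at times tq plus end state"""
    out=[];t=t0;tq=list(tq);k=0
    for d,u in segs:
        n=max(1,int(round(d/dt))); h=d/n
        for _ in range(n):
            while k<len(tq) and tq[k]<=t+1e-6: out.append((a,w)); k+=1
            # implicit-ish in w: friction stiff
            m,f,c=p; s=u-w; T=c*(.02*np.tanh(s/.02)+.18*s)+.06*m*np.sin(a); I=.083*m; w1=w+h*T/I; dF=h*.085*f/I
            w=np.sign(w1)*max(0,abs(w1)-dF); a+=w*h; t+=h
    while k<len(tq): out.append((a,w)); k+=1
    return out,a,w,t
def history(l):
    """crank segments from the log: l['c'] entries [t_start,q_start,t_end,q_end,speeds]"""
    segs=[];t=l["c"][0][0]
    for ts,qs,te,qe,sp in l["c"]:
        if ts>t+1e-6: segs.append((ts-t,0.0))
        dq=(qe-qs); sp=np.array(sp); tot=sp.sum()/8
        segs+= [(.125,float(x)*dq/tot if abs(tot)>1e-3 else dq) for x in sp]; t=te
    return segs,t
def fit(l):
    segs,te=history(l); t0=l["c"][0][0]
    M=[(t,(58.5 if False else 0),a,v) for t,a,c,v in l["a"]]
    tq=[m[0] for m in M]; bias={"top":0.0,"scene":-1.0}
    segs=segs+[(max(0,max(tq)-te)+.001,0.)]
    def res(x):
        o,_,_,_=sim(t0,np.radians(58.2+x[3]),0.,segs,x[:3],tq)
        r=[]
        for (aa,_),m in zip(o,M):
            e=(m[2]+bias[m[3]]-np.degrees(aa)+45)%90-45; r.append(e/1.0)
        return r+[(x[0]-1.1)/.12,(x[1]-1)/.2,(x[2]-1)/.15,x[3]/.7]
    s=least_squares(res,[1.1,1,1,0.],diff_step=.01); return s.x,res(s.x),segs,t0,te
def plan_speeds(a,w,p,wd,n=8,dt=.125,k=2.5,hold=0.05):
    """wd: list of desired pipe speeds per row"""
    sp=[];A=[]
    for i in range(n):
        m,f,c=p; am=a+w*dt/2; T=.085*f-.06*m*np.sin(am)+.083*m*k*(wd[i]-w)
        u=wd[i]*0+w+(wd[i]-w)*min(1,k*dt/2)+np.sign(T)*max(0,abs(T)-.02*c)/(.18*c); u=float(np.clip(u,-.5,2.3)); sp.append(round(u,3))
        _,a,w,_=sim(0,a,w,[(dt,u)],p,[]); A.append((round(float(np.degrees(a))%360),round(float(w),2)))
    return sp,A
def go(wd,views=("top",),gain=.9,first=None):
    l=L()
    s=observe(); g,R=grasp(s)
    if l.get("pend"): # close the last call
        ts,qs,sp=l["pend"]; qe=cq(g,OFF); dq=(qe-qs+np.pi)%(2*np.pi)-np.pi; e=sum(sp)/8
        dq+=2*np.pi*round((e-dq)/(2*np.pi)); l.setdefault("c",[]).append([ts,qs,float(s["clock"]),qs+dq,sp]); l["pend"]=None
        print("crank moved",round(dq,3),"planned",round(e,3))
    json.dump(l,open(LOG,"w"))
    s,g,R,l=meas(views); s2=observe(); g,R=grasp(s2)
    x,r,segs,t0,te=fit(l); print("fit",x.round(3),"res",np.round(r[:-4],1)[-6:])
    segs=segs[:-1]+[(s2["clock"]-te,0.)] if s2["clock"]>te else segs[:-1]
    _,a,w,_=sim(t0,np.radians(58.2+x[3]),0.,segs,x[:3],[]); print("now a",np.degrees(a).round(1),"w",round(float(w),3),"t",s2["clock"])
    sp,A=plan_speeds(a,w,x[:3],wd); print("speeds",sp); print("pred",A)
    qend=rows(g,R,OFF,sp,gain,y0=.0017); l["pend"]=[float(s2["clock"]),cq(g,OFF),sp]; json.dump(l,open(LOG,"w"))
E
python3 - <<'E'
from ctl import *
l=L(); g0=l["g"][0]; l["c"]=[]; l["pend"]=[5.25,cq(np.array(g0[1:]),OFF),[.4]+[.8]*7]
# last call end state is at 6.25 (photos since then)
s=[x for x in l["g"] if abs(x[0]-6.25)<.02][0]; qe=cq(np.array(s[1:]),OFF); ts,qs,sp=l["pend"]
l["c"].append([ts,qs,6.25,qe,sp]); l["pend"]=None; 
l["a"]=[[6.25,-9.8,27.6,"top"],[6.30,-6.7,17.6,"scene"]]
json.dump(l,open(LOG,"w")); print(qe-qs)
go([.6,.7,.8,.84,.84,.84,.84,.84])
E
```

```text
0.7999627294989091
top -5.8 25.9
t 6.35 g [-0.0856  0.0017 -0.007 ] F [3.1 1.2 0.5] r 0.0859 q0 -94.7
fit [ 1.106  1.05   0.958 -0.063] res [-0.3 -0.1  0.3]
now a 85.2 w 0.441 t 6.4
speeds [0.699, 0.823, 0.941, 0.967, 0.942, 0.931, 0.93, 0.937]
pred [(89, 0.49), (92, 0.56), (97, 0.63), (101, 0.7), (107, 0.74), (112, 0.77), (118, 0.79), (123, 0.81)]
{"dx": 0.000, "dy": 0.000, "dz": -0.060, "spin": 0},
{"dx": 0.000, "dy": 0.000, "dz": -0.070, "spin": 0},
{"dx": 0.015, "dy": -0.005, "dz": -0.075, "spin": 0},
{"dx": 0.025, "dy": 0.000, "dz": -0.080, "spin": 0},
{"dx": 0.030, "dy": 0.000, "dz": -0.075, "spin": 0},
{"dx": 0.040, "dy": 0.000, "dz": -0.065, "spin": 0},
{"dx": 0.045, "dy": 0.000, "dz": -0.065, "spin": 0},
{"dx": 0.055, "dy": 0.000, "dz": -0.055, "spin": 0},
```

Emit:
carry_out(
  increments=[
    {"dx": 0, "dy": 0, "dz": -0.06, "spin": 0},
    {"dx": 0, "dy": 0, "dz": -0.07, "spin": 0},
    {"dx": 0.015, "dy": -0.005, "dz": -0.075, "spin": 0},
    {"dx": 0.025, "dy": 0, "dz": -0.08, "spin": 0},
    {"dx": 0.03, "dy": 0, "dz": -0.075, "spin": 0},
    {"dx": 0.04, "dy": 0, "dz": -0.065, "spin": 0},
    {"dx": 0.045, "dy": 0, "dz": -0.065, "spin": 0},
    {"dx": 0.055, "dy": 0, "dz": -0.055, "spin": 0},
  ],
)

```text
clock: 7.4
eef_pos: [0.5177, 0.1876, 0.2492]
orientation: [1.0, -0.026, 0.005, -0.006]
contact_force: [-5.9, 2.6, 4.0]
finger_gap: 0.028
```

Run:
```python
from ctl import *
go([.84]*8)
```

```text
crank moved 0.812 planned 0.896
top 35.1 20.8
t 7.4 g [-0.0641  0.0015  0.0602] F [-5.9  2.6  4. ] r 0.0879 q0 -46.8
fit [ 1.181  0.917  0.877 -0.28 ] res [-0.5 -0.3 -0.1  0.4]
now a 126.9 w 0.714 t 7.45
speeds [0.965, 0.966, 0.979, 1.002, 1.032, 1.068, 1.107, 1.15]
pred [(132, 0.75), (138, 0.78), (143, 0.8), (149, 0.81), (155, 0.82), (161, 0.83), (167, 0.83), (173, 0.83)]
{"dx": 0.055, "dy": 0.000, "dz": -0.060, "spin": 0},
{"dx": 0.065, "dy": 0.000, "dz": -0.045, "spin": 0},
{"dx": 0.075, "dy": 0.000, "dz": -0.045, "spin": 0},
{"dx": 0.075, "dy": 0.000, "dz": -0.035, "spin": 0},
{"dx": 0.085, "dy": 0.000, "dz": -0.020, "spin": 0},
{"dx": 0.090, "dy": 0.000, "dz": -0.015, "spin": 0},
{"dx": 0.090, "dy": 0.000, "dz": 0.000, "spin": 0},
{"dx": 0.100, "dy": 0.000, "dz": 0.010, "spin": 0},
```

Emit:
carry_out(
  increments=[
    {"dx": 0.06, "dy": 0, "dz": -0.065, "spin": 0},
    {"dx": 0.07, "dy": 0, "dz": -0.05, "spin": 0},
    {"dx": 0.08, "dy": 0, "dz": -0.05, "spin": 0},
    {"dx": 0.08, "dy": 0, "dz": -0.035, "spin": 0},
    {"dx": 0.09, "dy": 0, "dz": -0.025, "spin": 0},
    {"dx": 0.095, "dy": 0, "dz": -0.015, "spin": 0},
    {"dx": 0.1, "dy": 0, "dz": 0, "spin": 0},
    {"dx": 0.105, "dy": 0, "dz": 0.01, "spin": 0},
  ],
)

```text
clock: 8.45
eef_pos: [0.6044, 0.1816, 0.2786]
orientation: [1.0, -0.026, 0.004, -0.005]
contact_force: [-2.4, 2.5, -7.6]
finger_gap: 0.0277
```

Run:
```python
from ctl import *
go([.84]*8,gain=.97)
```

```text
crank moved 1.055 planned 1.034
top -6.4 29.0
t 8.45 g [0.0229 0.0007 0.0896] F [-2.4  2.5 -7.6] r 0.0925 q0 14.3
fit [ 1.184  0.912  0.872 -0.294] res [-0.4 -0.3 -0.1  0.2  0.1]
now a 175.8 w 0.741 t 8.5
speeds [1.282, 1.303, 1.333, 1.367, 1.403, 1.441, 1.478, 1.514]
pred [(181, 0.77), (187, 0.79), (193, 0.81), (198, 0.82), (204, 0.82), (210, 0.83), (216, 0.83), (222, 0.84)]
{"dx": 0.110, "dy": -0.005, "dz": 0.035, "spin": 0},
{"dx": 0.105, "dy": 0.000, "dz": 0.055, "spin": 0},
{"dx": 0.100, "dy": 0.000, "dz": 0.075, "spin": 0},
{"dx": 0.085, "dy": 0.000, "dz": 0.090, "spin": 0},
{"dx": 0.070, "dy": 0.005, "dz": 0.105, "spin": 0},
{"dx": 0.050, "dy": 0.000, "dz": 0.120, "spin": 0},
{"dx": 0.030, "dy": 0.000, "dz": 0.130, "spin": 0},
{"dx": 0.005, "dy": 0.005, "dz": 0.140, "spin": 0},
```

Emit:
carry_out(
  increments=[
    {"dx": 0.11, "dy": -0.005, "dz": 0.035, "spin": 0},
    {"dx": 0.105, "dy": 0, "dz": 0.055, "spin": 0},
    {"dx": 0.1, "dy": 0, "dz": 0.075, "spin": 0},
    {"dx": 0.085, "dy": 0, "dz": 0.09, "spin": 0},
    {"dx": 0.07, "dy": 0.005, "dz": 0.105, "spin": 0},
    {"dx": 0.05, "dy": 0, "dz": 0.12, "spin": 0},
    {"dx": 0.03, "dy": 0, "dz": 0.13, "spin": 0},
    {"dx": 0.005, "dy": 0.005, "dz": 0.14, "spin": 0},
  ],
)

```text
clock: 9.5
eef_pos: [0.675, 0.1768, 0.1822]
orientation: [1.0, -0.027, 0.001, -0.004]
contact_force: [-10.1, 2.6, 3.0]
finger_gap: 0.0277
```

Run:
```python
from ctl import *
go([.84]*8,views=(),gain=.96)
```

```text
crank moved 1.436 planned 1.39
t 9.5 g [ 0.0938  0.0001 -0.0068] F [-10.1   2.6   3. ] r 0.094 q0 94.1
fit [ 1.184  0.912  0.872 -0.294] res [-0.4 -0.3 -0.1  0.2  0.1]
now a 223.4 w 0.87 t 9.5
speeds [1.53, 1.568, 1.6, 1.625, 1.645, 1.66, 1.669, 1.673]
pred [(230, 0.86), (236, 0.85), (242, 0.85), (248, 0.85), (254, 0.84), (260, 0.84), (266, 0.84), (272, 0.84)]
{"dx": -0.025, "dy": -0.010, "dz": 0.135, "spin": 0},
{"dx": -0.055, "dy": 0.000, "dz": 0.130, "spin": 0},
{"dx": -0.080, "dy": 0.000, "dz": 0.120, "spin": 0},
{"dx": -0.100, "dy": 0.000, "dz": 0.105, "spin": 0},
{"dx": -0.125, "dy": 0.000, "dz": 0.080, "spin": 0},
{"dx": -0.140, "dy": 0.000, "dz": 0.055, "spin": 0},
{"dx": -0.145, "dy": 0.000, "dz": 0.025, "spin": 0},
{"dx": -0.150, "dy": -0.005, "dz": -0.005, "spin": 0},
```

Emit:
carry_out(
  increments=[
    {"dx": -0.025, "dy": -0.005, "dz": 0.135, "spin": 0},
    {"dx": -0.055, "dy": 0, "dz": 0.13, "spin": 0},
    {"dx": -0.08, "dy": 0, "dz": 0.12, "spin": 0},
    {"dx": -0.1, "dy": 0, "dz": 0.105, "spin": 0},
    {"dx": -0.125, "dy": 0, "dz": 0.08, "spin": 0},
    {"dx": -0.14, "dy": 0, "dz": 0.055, "spin": 0},
    {"dx": -0.145, "dy": 0, "dz": 0.025, "spin": 0},
    {"dx": -0.15, "dy": 0, "dz": -0.005, "spin": 0},
  ],
)

```text
clock: 10.5
eef_pos: [0.5782, 0.1835, 0.1007]
orientation: [1.0, -0.027, 0.006, -0.005]
contact_force: [1.3, -2.1, 2.2]
finger_gap: 0.0276
```

Run:
```python
from ctl import *
go([.84]*8,views=(),gain=.96)
```

```text
crank moved 1.561 planned 1.621
t 10.5 g [-0.0035  0.0011 -0.0884] F [ 1.3 -2.1  2.2] r 0.0884 q0 -177.7
fit [ 1.184  0.912  0.872 -0.294] res [-0.4 -0.3 -0.1  0.2  0.1]
now a 270.4 w 0.793 t 10.5
speeds [1.708, 1.693, 1.676, 1.656, 1.634, 1.608, 1.579, 1.547]
pred [(276, 0.81), (282, 0.82), (288, 0.82), (294, 0.83), (300, 0.83), (306, 0.84), (312, 0.84), (318, 0.84)]
{"dx": -0.150, "dy": -0.005, "dz": -0.035, "spin": 0},
{"dx": -0.140, "dy": -0.005, "dz": -0.060, "spin": 0},
{"dx": -0.120, "dy": 0.000, "dz": -0.085, "spin": 0},
{"dx": -0.100, "dy": 0.000, "dz": -0.115, "spin": 0},
{"dx": -0.075, "dy": -0.005, "dz": -0.125, "spin": 0},
{"dx": -0.045, "dy": 0.000, "dz": -0.135, "spin": 0},
{"dx": -0.020, "dy": 0.000, "dz": -0.140, "spin": 0},
{"dx": 0.010, "dy": 0.000, "dz": -0.140, "spin": 0},
```

Emit:
carry_out(
  increments=[
    {"dx": -0.15, "dy": -0.005, "dz": -0.035, "spin": 0},
    {"dx": -0.14, "dy": -0.005, "dz": -0.06, "spin": 0},
    {"dx": -0.12, "dy": 0, "dz": -0.085, "spin": 0},
    {"dx": -0.1, "dy": 0, "dz": -0.115, "spin": 0},
    {"dx": -0.075, "dy": -0.005, "dz": -0.125, "spin": 0},
    {"dx": -0.045, "dy": 0, "dz": -0.135, "spin": 0},
    {"dx": -0.02, "dy": 0, "dz": -0.14, "spin": 0},
    {"dx": 0.01, "dy": 0, "dz": -0.14, "spin": 0},
  ],
)

```text
clock: 11.5
eef_pos: [0.497, 0.189, 0.2044]
orientation: [1.0, -0.026, 0.009, -0.005]
contact_force: [4.1, -2.3, -3.3]
finger_gap: 0.0279
```

Run:
```python
from ctl import *
go([.84]*6+[.87,.89],views=(),gain=.96)
```

```text
crank moved 1.641 planned 1.638
t 11.5 g [-0.0849  0.0017  0.0154] F [ 4.1 -2.3 -3.3] r 0.0863 q0 -79.7
fit [ 1.184  0.912  0.872 -0.294] res [-0.4 -0.3 -0.1  0.2  0.1]
now a 317.8 w 0.841 t 11.5
speeds [1.508, 1.47, 1.429, 1.386, 1.341, 1.294, 1.299, 1.278]
pred [(324, 0.84), (330, 0.84), (336, 0.84), (342, 0.84), (348, 0.84), (354, 0.84), (360, 0.85), (6, 0.86)]
{"dx": 0.035, "dy": 0.000, "dz": -0.130, "spin": 0},
{"dx": 0.060, "dy": 0.000, "dz": -0.120, "spin": 0},
{"dx": 0.075, "dy": 0.000, "dz": -0.105, "spin": 0},
{"dx": 0.090, "dy": -0.005, "dz": -0.085, "spin": 0},
{"dx": 0.100, "dy": 0.005, "dz": -0.065, "spin": 0},
{"dx": 0.105, "dy": 0.000, "dz": -0.050, "spin": 0},
{"dx": 0.115, "dy": 0.000, "dz": -0.030, "spin": 0},
{"dx": 0.115, "dy": 0.000, "dz": -0.010, "spin": 0},
```

Emit:
carry_out(
  increments=[
    {"dx": 0.035, "dy": 0, "dz": -0.13, "spin": 0},
    {"dx": 0.06, "dy": 0, "dz": -0.12, "spin": 0},
    {"dx": 0.075, "dy": 0, "dz": -0.105, "spin": 0},
    {"dx": 0.09, "dy": -0.005, "dz": -0.085, "spin": 0},
    {"dx": 0.1, "dy": 0.005, "dz": -0.065, "spin": 0},
    {"dx": 0.105, "dy": 0, "dz": -0.05, "spin": 0},
    {"dx": 0.115, "dy": 0, "dz": -0.03, "spin": 0},
    {"dx": 0.115, "dy": 0, "dz": -0.01, "spin": 0},
  ],
)

```text
clock: 12.5
eef_pos: [0.5873, 0.1828, 0.2818]
orientation: [1.0, -0.026, 0.014, -0.005]
contact_force: [-0.9, 0.7, -14.1]
finger_gap: 0.0278
```

Run:
```python
from ctl import *
go([.84]*6+[.84,.84],views=("top",),gain=.96)
```

```text
crank moved 1.432 planned 1.376
top 17.7 21.8
t 12.5 g [0.0053 0.0009 0.0928] F [ -0.9   0.7 -14.1] r 0.093 q0 3.3
fit [ 1.159  0.93   0.922 -0.729] res [-0.7 -0.5 -0.4  0.2  0.1  0.1]
now a 380.3 w 0.873 t 12.55
speeds [1.019, 0.984, 0.951, 0.919, 0.89, 0.864, 0.843, 0.83]
pred [(26, 0.86), (33, 0.86), (39, 0.85), (45, 0.85), (51, 0.84), (57, 0.84), (63, 0.83), (69, 0.82)]
{"dx": 0.090, "dy": -0.005, "dz": 0.020, "spin": 0},
{"dx": 0.085, "dy": 0.000, "dz": 0.025, "spin": 0},
{"dx": 0.080, "dy": 0.000, "dz": 0.030, "spin": 0},
{"dx": 0.075, "dy": 0.000, "dz": 0.040, "spin": 0},
{"dx": 0.065, "dy": 0.005, "dz": 0.045, "spin": 0},
{"dx": 0.060, "dy": 0.000, "dz": 0.050, "spin": 0},
{"dx": 0.050, "dy": 0.000, "dz": 0.055, "spin": 0},
{"dx": 0.045, "dy": 0.000, "dz": 0.060, "spin": 0},
```

Emit:
carry_out(
  increments=[
    {"dx": 0.09, "dy": -0.005, "dz": 0.02, "spin": 0},
    {"dx": 0.085, "dy": 0, "dz": 0.025, "spin": 0},
    {"dx": 0.08, "dy": 0, "dz": 0.03, "spin": 0},
    {"dx": 0.075, "dy": 0, "dz": 0.04, "spin": 0},
    {"dx": 0.065, "dy": 0.005, "dz": 0.045, "spin": 0},
    {"dx": 0.06, "dy": 0, "dz": 0.05, "spin": 0},
    {"dx": 0.05, "dy": 0, "dz": 0.055, "spin": 0},
    {"dx": 0.045, "dy": 0, "dz": 0.06, "spin": 0},
  ],
)

```text
clock: 13.55
eef_pos: [0.6591, 0.178, 0.2439]
orientation: [1.0, -0.026, 0.014, -0.004]
contact_force: [-4.1, -3.0, -2.9]
finger_gap: 0.0278
```

```bash
cat >> ctl.py <<'E'
def hist():
    l=L(); x,r,segs,t0,te=fit(l); tq=np.arange(6.5,te,.25); o,_,_,_=sim(t0,np.radians(58.2+x[3]),0.,segs,x[:3],tq)
    print("hist",[(float(round(t,2)),round(float(w),2)) for t,(a,w) in zip(tq,o)][-32:])
E
python3 - <<'E'
from ctl import *
go([.84]*8,views=("top",),gain=.96); hist()
E
```

```text
crank moved 0.91 planned 0.912
top -22.1 31.6
t 13.55 g [0.0773 0.0004 0.0549] F [-4.1 -3.  -2.9] r 0.0948 q0 54.6
fit [ 1.174  0.944  0.934 -0.687] res [-0.6 -0.4  0.2  0.2  0.4 -0.2]
now a 430.4 w 0.731 t 13.6
speeds [0.871, 0.841, 0.82, 0.811, 0.813, 0.818, 0.827, 0.838]
pred [(76, 0.77), (81, 0.79), (87, 0.8), (93, 0.8), (98, 0.8), (104, 0.81), (110, 0.81), (116, 0.82)]
{"dx": 0.035, "dy": -0.010, "dz": 0.070, "spin": 0},
{"dx": 0.030, "dy": 0.000, "dz": 0.070, "spin": 0},
{"dx": 0.025, "dy": 0.000, "dz": 0.070, "spin": 0},
{"dx": 0.015, "dy": 0.005, "dz": 0.070, "spin": 0},
{"dx": 0.010, "dy": 0.000, "dz": 0.075, "spin": 0},
{"dx": 0.000, "dy": 0.000, "dz": 0.070, "spin": 0},
{"dx": -0.005, "dy": 0.000, "dz": 0.075, "spin": 0},
{"dx": -0.015, "dy": 0.000, "dz": 0.075, "spin": 0},
hist [(6.5, 0.53), (6.75, 0.64), (7.0, 0.73), (7.25, 0.78), (7.5, 0.73), (7.75, 0.79), (8.0, 0.83), (8.25, 0.85), (8.5, 0.74), (8.75, 0.82), (9.0, 0.86), (9.25, 0.88), (9.5, 0.9), (9.75, 0.86), (10.0, 0.85), (10.25, 0.84), (10.5, 0.83), (10.75, 0.87), (11.0, 0.88), (11.25, 0.89), (11.5, 0.9), (11.75, 0.93), (12.0, 0.94), (12.25, 0.96), (12.5, 0.99), (12.75, 0.85), (13.0, 0.84), (13.25, 0.84), (13.5, 0.82)]
```

Emit:
carry_out(
  increments=[
    {"dx": 0.035, "dy": -0.005, "dz": 0.07, "spin": 0},
    {"dx": 0.03, "dy": 0, "dz": 0.07, "spin": 0},
    {"dx": 0.025, "dy": 0, "dz": 0.07, "spin": 0},
    {"dx": 0.015, "dy": 0, "dz": 0.075, "spin": 0},
    {"dx": 0.01, "dy": 0, "dz": 0.075, "spin": 0},
    {"dx": 0, "dy": 0, "dz": 0.075, "spin": 0},
    {"dx": -0.01, "dy": 0, "dz": 0.075, "spin": 0},
    {"dx": -0.02, "dy": 0, "dz": 0.075, "spin": 0},
  ],
)

```text
clock: 14.6
eef_pos: [0.6739, 0.177, 0.1734]
orientation: [1.0, -0.027, 0.015, -0.003]
contact_force: [-2.1, -4.7, 0.2]
finger_gap: 0.0277
```

Run:
```python
t=open("ctl.py").read()
t=t.replace("""    for ts,qs,te,qe,sp in l["c"]:
        if ts>t+1e-6: segs.append((ts-t,0.0))""","""    ql=None
    for ts,qs,te,qe,sp in l["c"]:
        if ts>t+1e-6: segs.append((ts-t,((qs-ql+np.pi)%(2*np.pi)-np.pi)/(ts-t) if ql is not None else 0.0)); G.append(round(segs[-1][1],2))
        ql=qe""").replace("OFF=[","G=[]\nOFF=[")
open("ctl.py","w").write(t)
from ctl import *
go([.85]*8,views=(),gain=.96); hist(); print("gap speeds",G[-4:])
```

```text
crank moved 0.809 planned 0.83
t 14.6 g [ 0.0921  0.0003 -0.0156] F [-2.1 -4.7  0.2] r 0.0934 q0 99.6
fit [ 1.188  0.965  0.945 -0.532] res [-0.6 -0.4  0.6  0.1  0.7 -0.5]
now a 475.5 w 0.794 t 14.6
speeds [0.886, 0.898, 0.916, 0.941, 0.971, 1.005, 1.042, 1.081]
pred [(121, 0.81), (127, 0.82), (133, 0.83), (139, 0.84), (145, 0.84), (151, 0.84), (157, 0.85), (163, 0.85)]
{"dx": -0.020, "dy": -0.010, "dz": 0.075, "spin": 0},
{"dx": -0.030, "dy": 0.000, "dz": 0.075, "spin": 0},
{"dx": -0.040, "dy": 0.000, "dz": 0.075, "spin": 0},
{"dx": -0.050, "dy": 0.000, "dz": 0.070, "spin": 0},
{"dx": -0.060, "dy": 0.000, "dz": 0.065, "spin": 0},
{"dx": -0.065, "dy": 0.000, "dz": 0.055, "spin": 0},
{"dx": -0.080, "dy": 0.000, "dz": 0.055, "spin": 0},
{"dx": -0.090, "dy": 0.000, "dz": 0.040, "spin": 0},
hist [(6.75, 0.63), (7.0, 0.73), (7.25, 0.77), (7.5, 0.75), (7.75, 0.81), (8.0, 0.83), (8.25, 0.85), (8.5, 0.76), (8.75, 0.83), (9.0, 0.86), (9.25, 0.88), (9.5, 0.89), (9.75, 0.86), (10.0, 0.84), (10.25, 0.83), (10.5, 0.83), (10.75, 0.86), (11.0, 0.88), (11.25, 0.89), (11.5, 0.9), (11.75, 0.92), (12.0, 0.94), (12.25, 0.95), (12.5, 0.98), (12.75, 0.87), (13.0, 0.85), (13.25, 0.84), (13.5, 0.82), (13.75, 0.78), (14.0, 0.79), (14.25, 0.78), (14.5, 0.79)]
gap speeds [0.34, 0.33, 0.35, 0.25]
```

Emit:
carry_out(
  increments=[
    {"dx": -0.02, "dy": -0.005, "dz": 0.075, "spin": 0},
    {"dx": -0.03, "dy": 0, "dz": 0.075, "spin": 0},
    {"dx": -0.04, "dy": 0, "dz": 0.075, "spin": 0},
    {"dx": -0.05, "dy": 0, "dz": 0.07, "spin": 0},
    {"dx": -0.06, "dy": 0, "dz": 0.065, "spin": 0},
    {"dx": -0.065, "dy": 0, "dz": 0.06, "spin": 0},
    {"dx": -0.08, "dy": 0, "dz": 0.055, "spin": 0},
    {"dx": -0.09, "dy": 0, "dz": 0.04, "spin": 0},
  ],
)

```text
clock: 15.6
eef_pos: [0.6245, 0.1804, 0.1104]
orientation: [0.999, -0.027, 0.019, -0.004]
contact_force: [3.1, -3.8, -4.5]
finger_gap: 0.0276
```

Run:
```python
from ctl import *
go([.84]*8,views=("top",),gain=.97)
```

```text
crank moved 0.931 planned 0.968
top -17.2 35.1
t 15.6 g [ 0.0425  0.0007 -0.0786] F [ 3.1 -3.8 -4.5] r 0.0893 q0 151.6
fit [ 1.173  0.945  0.928 -0.593] res [-0.3  0.5 -0.1  0.6 -0.7  0.3]
now a 524.7 w 0.713 t 15.65
speeds [1.195, 1.21, 1.234, 1.264, 1.299, 1.336, 1.373, 1.411]
pred [(170, 0.75), (175, 0.78), (181, 0.8), (187, 0.81), (193, 0.82), (199, 0.83), (205, 0.83), (211, 0.83)]
{"dx": -0.100, "dy": -0.010, "dz": 0.040, "spin": 0},
{"dx": -0.110, "dy": 0.000, "dz": 0.020, "spin": 0},
{"dx": -0.110, "dy": 0.000, "dz": 0.000, "spin": 0},
{"dx": -0.115, "dy": 0.000, "dz": -0.015, "spin": 0},
{"dx": -0.110, "dy": 0.000, "dz": -0.040, "spin": 0},
{"dx": -0.110, "dy": -0.005, "dz": -0.055, "spin": 0},
{"dx": -0.100, "dy": 0.000, "dz": -0.075, "spin": 0},
{"dx": -0.085, "dy": 0.000, "dz": -0.090, "spin": 0},
```

Emit:
carry_out(
  increments=[
    {"dx": -0.1, "dy": -0.005, "dz": 0.04, "spin": 0},
    {"dx": -0.11, "dy": 0, "dz": 0.02, "spin": 0},
    {"dx": -0.11, "dy": 0, "dz": 0, "spin": 0},
    {"dx": -0.115, "dy": 0, "dz": -0.015, "spin": 0},
    {"dx": -0.11, "dy": 0, "dz": -0.04, "spin": 0},
    {"dx": -0.11, "dy": -0.005, "dz": -0.055, "spin": 0},
    {"dx": -0.1, "dy": 0, "dz": -0.075, "spin": 0},
    {"dx": -0.085, "dy": 0, "dz": -0.09, "spin": 0},
  ],
)

```text
clock: 16.65
eef_pos: [0.5168, 0.1877, 0.1342]
orientation: [0.999, -0.027, 0.019, -0.004]
contact_force: [2.1, -1.8, 0.0]
finger_gap: 0.0277
```

Run:
```python
from ctl import *
go([.84]*8,views=(),gain=.96); print(G[-2:])
```

```text
crank moved 1.309 planned 1.29
t 16.65 g [-0.0655  0.0017 -0.0548] F [ 2.1 -1.8  0. ] r 0.0854 q0 -129.9
fit [ 1.173  0.945  0.928 -0.593] res [-0.3  0.5 -0.1  0.6 -0.7  0.3]
now a 572.2 w 0.851 t 16.65
speeds [1.446, 1.484, 1.517, 1.546, 1.571, 1.592, 1.609, 1.621]
pred [(218, 0.85), (224, 0.85), (230, 0.84), (236, 0.84), (242, 0.84), (248, 0.84), (255, 0.84), (261, 0.84)]
{"dx": -0.070, "dy": 0.000, "dz": -0.110, "spin": 0},
{"dx": -0.050, "dy": -0.005, "dz": -0.120, "spin": 0},
{"dx": -0.025, "dy": 0.000, "dz": -0.135, "spin": 0},
{"dx": 0.000, "dy": 0.000, "dz": -0.140, "spin": 0},
{"dx": 0.030, "dy": 0.000, "dz": -0.140, "spin": 0},
{"dx": 0.055, "dy": -0.005, "dz": -0.130, "spin": 0},
{"dx": 0.085, "dy": 0.000, "dz": -0.120, "spin": 0},
{"dx": 0.100, "dy": 0.000, "dz": -0.100, "spin": 0},
[0.25, 0.54]
```

Emit:
carry_out(
  increments=[
    {"dx": -0.07, "dy": 0, "dz": -0.11, "spin": 0},
    {"dx": -0.05, "dy": -0.005, "dz": -0.12, "spin": 0},
    {"dx": -0.025, "dy": 0, "dz": -0.135, "spin": 0},
    {"dx": 0, "dy": 0, "dz": -0.14, "spin": 0},
    {"dx": 0.03, "dy": 0, "dz": -0.14, "spin": 0},
    {"dx": 0.055, "dy": -0.005, "dz": -0.13, "spin": 0},
    {"dx": 0.085, "dy": 0, "dz": -0.12, "spin": 0},
    {"dx": 0.1, "dy": 0, "dz": -0.1, "spin": 0},
  ],
)

```text
clock: 17.65
eef_pos: [0.5326, 0.1867, 0.2661]
orientation: [0.999, -0.026, 0.029, -0.005]
contact_force: [10.3, -0.7, -15.7]
finger_gap: 0.0274
```

Run:
```python
from ctl import *
go([.83]*8,views=(),gain=.95)
```

```text
crank moved 1.63 planned 1.548
t 17.65 g [-0.0501  0.0015  0.077 ] F [ 10.3  -0.7 -15.7] r 0.0919 q0 -33.0
fit [ 1.173  0.945  0.928 -0.593] res [-0.3  0.5 -0.1  0.6 -0.7  0.3]
now a 622.9 w 0.907 t 17.65
speeds [1.573, 1.589, 1.594, 1.592, 1.583, 1.569, 1.549, 1.525]
pred [(269, 0.88), (276, 0.87), (282, 0.86), (288, 0.85), (294, 0.84), (300, 0.84), (306, 0.84), (312, 0.83)]
{"dx": 0.135, "dy": 0.000, "dz": -0.045, "spin": 0},
{"dx": 0.140, "dy": 0.000, "dz": -0.035, "spin": 0},
{"dx": 0.140, "dy": 0.000, "dz": -0.010, "spin": 0},
{"dx": 0.140, "dy": 0.000, "dz": 0.015, "spin": 0},
{"dx": 0.135, "dy": 0.005, "dz": 0.050, "spin": 0},
{"dx": 0.120, "dy": 0.000, "dz": 0.070, "spin": 0},
{"dx": 0.100, "dy": 0.000, "dz": 0.090, "spin": 0},
{"dx": 0.085, "dy": 0.005, "dz": 0.105, "spin": 0},
```

Emit:
carry_out(
  increments=[
    {"dx": 0.135, "dy": 0, "dz": -0.045, "spin": 0},
    {"dx": 0.14, "dy": 0, "dz": -0.035, "spin": 0},
    {"dx": 0.14, "dy": 0, "dz": -0.01, "spin": 0},
    {"dx": 0.14, "dy": 0, "dz": 0.015, "spin": 0},
    {"dx": 0.135, "dy": 0, "dz": 0.05, "spin": 0},
    {"dx": 0.12, "dy": 0, "dz": 0.07, "spin": 0},
    {"dx": 0.1, "dy": 0, "dz": 0.09, "spin": 0},
    {"dx": 0.085, "dy": 0, "dz": 0.105, "spin": 0},
  ],
)

```text
clock: 18.65
eef_pos: [0.658, 0.1782, 0.2478]
orientation: [0.999, -0.026, 0.029, -0.003]
contact_force: [-4.4, -3.7, -1.3]
finger_gap: 0.0278
```

Run:
```python
from ctl import *
go([.83]*5+[.84,.86,.87],views=(),gain=.95); hist()
```

```text
crank moved 1.519 planned 1.572
t 18.65 g [0.0757 0.0005 0.0588] F [-4.4 -3.7 -1.3] r 0.0958 q0 52.2
fit [ 1.173  0.945  0.928 -0.593] res [-0.3  0.5 -0.1  0.6 -0.7  0.3]
now a 670.2 w 0.789 t 18.65
speeds [1.533, 1.495, 1.456, 1.416, 1.375, 1.349, 1.336, 1.302]
pred [(316, 0.8), (322, 0.81), (328, 0.82), (333, 0.82), (339, 0.82), (345, 0.83), (351, 0.84), (357, 0.85)]
{"dx": 0.055, "dy": -0.010, "dz": 0.125, "spin": 0},
{"dx": 0.045, "dy": 0.005, "dz": 0.125, "spin": 0},
{"dx": 0.020, "dy": 0.000, "dz": 0.130, "spin": 0},
{"dx": -0.005, "dy": 0.000, "dz": 0.125, "spin": 0},
{"dx": -0.025, "dy": 0.000, "dz": 0.120, "spin": 0},
{"dx": -0.045, "dy": 0.000, "dz": 0.110, "spin": 0},
{"dx": -0.060, "dy": 0.005, "dz": 0.105, "spin": 0},
{"dx": -0.075, "dy": 0.000, "dz": 0.085, "spin": 0},
hist [(10.75, 0.86), (11.0, 0.88), (11.25, 0.89), (11.5, 0.89), (11.75, 0.92), (12.0, 0.94), (12.25, 0.95), (12.5, 0.99), (12.75, 0.87), (13.0, 0.85), (13.25, 0.84), (13.5, 0.82), (13.75, 0.78), (14.0, 0.79), (14.25, 0.78), (14.5, 0.79), (14.75, 0.81), (15.0, 0.82), (15.25, 0.82), (15.5, 0.82), (15.75, 0.79), (16.0, 0.83), (16.25, 0.84), (16.5, 0.85), (16.75, 0.86), (17.0, 0.88), (17.25, 0.89), (17.5, 0.9), (17.75, 0.88), (18.0, 0.83), (18.25, 0.81), (18.5, 0.79)]
```

Emit:
carry_out(
  increments=[
    {"dx": 0.055, "dy": -0.005, "dz": 0.125, "spin": 0},
    {"dx": 0.045, "dy": 0, "dz": 0.125, "spin": 0},
    {"dx": 0.02, "dy": 0, "dz": 0.13, "spin": 0},
    {"dx": -0.005, "dy": 0, "dz": 0.125, "spin": 0},
    {"dx": -0.025, "dy": 0, "dz": 0.12, "spin": 0},
    {"dx": -0.045, "dy": 0, "dz": 0.11, "spin": 0},
    {"dx": -0.06, "dy": 0, "dz": 0.105, "spin": 0},
    {"dx": -0.075, "dy": 0, "dz": 0.085, "spin": 0},
  ],
)

```text
clock: 19.65
eef_pos: [0.6467, 0.1788, 0.1266]
orientation: [0.999, -0.027, 0.017, -0.002]
contact_force: [-11.7, -2.7, 13.3]
finger_gap: 0.0276
```

Run:
```python
from ctl import *
go([.84]*8,views=("top",),gain=.96); hist()
```

```text
crank moved 1.485 planned 1.408
top 0.4 23.9
t 19.65 g [ 0.0648  0.0006 -0.0624] F [-11.7  -2.7  13.3] r 0.09 q0 133.9
fit [ 1.19   0.964  0.946 -0.589] res [ 0.6  0.   0.4 -0.9  0.2  0.4]
now a 722.4 w 0.795 t 19.7
speeds [1.199, 1.148, 1.101, 1.056, 1.015, 0.976, 0.94, 0.907]
pred [(8, 0.81), (14, 0.82), (20, 0.83), (26, 0.83), (32, 0.83), (38, 0.84), (44, 0.84), (50, 0.84)]
{"dx": -0.080, "dy": -0.010, "dz": 0.075, "spin": 0},
{"dx": -0.090, "dy": 0.000, "dz": 0.045, "spin": 0},
{"dx": -0.095, "dy": 0.000, "dz": 0.035, "spin": 0},
{"dx": -0.090, "dy": 0.000, "dz": 0.020, "spin": 0},
{"dx": -0.090, "dy": 0.000, "dz": 0.005, "spin": 0},
{"dx": -0.090, "dy": 0.000, "dz": -0.005, "spin": 0},
{"dx": -0.085, "dy": 0.000, "dz": -0.015, "spin": 0},
{"dx": -0.075, "dy": 0.000, "dz": -0.020, "spin": 0},
hist [(11.75, 0.92), (12.0, 0.94), (12.25, 0.95), (12.5, 0.99), (12.75, 0.87), (13.0, 0.85), (13.25, 0.84), (13.5, 0.82), (13.75, 0.78), (14.0, 0.79), (14.25, 0.78), (14.5, 0.79), (14.75, 0.81), (15.0, 0.82), (15.25, 0.82), (15.5, 0.82), (15.75, 0.78), (16.0, 0.83), (16.25, 0.84), (16.5, 0.85), (16.75, 0.86), (17.0, 0.88), (17.25, 0.89), (17.5, 0.9), (17.75, 0.88), (18.0, 0.83), (18.25, 0.81), (18.5, 0.8), (18.75, 0.81), (19.0, 0.85), (19.25, 0.88), (19.5, 0.9)]
```

Emit:
carry_out(
  increments=[
    {"dx": -0.08, "dy": -0.005, "dz": 0.075, "spin": 0},
    {"dx": -0.09, "dy": 0, "dz": 0.045, "spin": 0},
    {"dx": -0.095, "dy": 0, "dz": 0.035, "spin": 0},
    {"dx": -0.09, "dy": 0, "dz": 0.02, "spin": 0},
    {"dx": -0.09, "dy": 0, "dz": 0.005, "spin": 0},
    {"dx": -0.09, "dy": 0, "dz": -0.005, "spin": 0},
    {"dx": -0.085, "dy": 0, "dz": -0.015, "spin": 0},
    {"dx": -0.075, "dy": 0, "dz": -0.02, "spin": 0},
  ],
)

```text
clock: 20.7
eef_pos: [0.5609, 0.1848, 0.1051]
orientation: [0.999, -0.027, 0.016, -0.002]
contact_force: [-0.0, -2.8, 2.0]
finger_gap: 0.0275
```

Run:
```python
from ctl import *
go([.84]*8,views=(),gain=.97)
```

```text
crank moved 1.018 planned 1.043
t 20.7 g [-0.0212  0.0014 -0.0839] F [-0.  -2.8  2. ] r 0.0865 q0 -165.8
fit [ 1.19   0.964  0.946 -0.589] res [ 0.6  0.   0.4 -0.9  0.2  0.4]
now a 770.4 w 0.83 t 20.7
speeds [0.88, 0.854, 0.835, 0.825, 0.818, 0.814, 0.813, 0.815]
pred [(56, 0.83), (62, 0.83), (68, 0.82), (74, 0.81), (80, 0.81), (86, 0.8), (91, 0.8), (97, 0.8)]
{"dx": -0.075, "dy": -0.005, "dz": -0.025, "spin": 0},
{"dx": -0.070, "dy": 0.000, "dz": -0.035, "spin": 0},
{"dx": -0.065, "dy": 0.000, "dz": -0.040, "spin": 0},
{"dx": -0.055, "dy": 0.000, "dz": -0.050, "spin": 0},
{"dx": -0.055, "dy": 0.000, "dz": -0.050, "spin": 0},
{"dx": -0.045, "dy": 0.000, "dz": -0.060, "spin": 0},
{"dx": -0.040, "dy": 0.000, "dz": -0.060, "spin": 0},
{"dx": -0.035, "dy": 0.000, "dz": -0.065, "spin": 0},
```

Emit:
carry_out(
  increments=[
    {"dx": -0.075, "dy": -0.005, "dz": -0.025, "spin": 0},
    {"dx": -0.07, "dy": 0, "dz": -0.035, "spin": 0},
    {"dx": -0.065, "dy": 0, "dz": -0.04, "spin": 0},
    {"dx": -0.06, "dy": 0, "dz": -0.05, "spin": 0},
    {"dx": -0.055, "dy": 0, "dz": -0.055, "spin": 0},
    {"dx": -0.05, "dy": 0, "dz": -0.06, "spin": 0},
    {"dx": -0.04, "dy": 0, "dz": -0.065, "spin": 0},
    {"dx": -0.035, "dy": 0, "dz": -0.065, "spin": 0},
  ],
)

```text
clock: 21.7
eef_pos: [0.5038, 0.1887, 0.1555]
orientation: [0.999, -0.027, 0.019, -0.003]
contact_force: [3.5, -3.7, 2.3]
finger_gap: 0.0275
```

Run:
```python
from ctl import *
go([.85]*8,views=(),gain=.98); hist()
```

```text
crank moved 0.882 planned 0.832
t 21.7 g [-0.0786  0.0019 -0.0335] F [ 3.5 -3.7  2.3] r 0.0854 q0 -113.1
fit [ 1.19   0.964  0.946 -0.589] res [ 0.6  0.   0.4 -0.9  0.2  0.4]
now a 819.2 w 0.853 t 21.7
speeds [0.853, 0.845, 0.847, 0.87, 0.891, 0.916, 0.946, 0.979]
pred [(105, 0.84), (111, 0.83), (117, 0.83), (123, 0.84), (129, 0.84), (135, 0.84), (141, 0.85), (147, 0.85)]
{"dx": -0.025, "dy": 0.000, "dz": -0.075, "spin": 0},
{"dx": -0.015, "dy": 0.000, "dz": -0.075, "spin": 0},
{"dx": -0.010, "dy": 0.000, "dz": -0.075, "spin": 0},
{"dx": 0.000, "dy": 0.000, "dz": -0.080, "spin": 0},
{"dx": 0.010, "dy": 0.000, "dz": -0.085, "spin": 0},
{"dx": 0.020, "dy": 0.000, "dz": -0.080, "spin": 0},
{"dx": 0.030, "dy": 0.000, "dz": -0.080, "spin": 0},
{"dx": 0.040, "dy": 0.000, "dz": -0.080, "spin": 0},
hist [(13.75, 0.78), (14.0, 0.79), (14.25, 0.78), (14.5, 0.79), (14.75, 0.81), (15.0, 0.82), (15.25, 0.82), (15.5, 0.82), (15.75, 0.78), (16.0, 0.83), (16.25, 0.84), (16.5, 0.85), (16.75, 0.86), (17.0, 0.88), (17.25, 0.89), (17.5, 0.9), (17.75, 0.88), (18.0, 0.83), (18.25, 0.81), (18.5, 0.8), (18.75, 0.81), (19.0, 0.85), (19.25, 0.88), (19.5, 0.9), (19.75, 0.84), (20.0, 0.84), (20.25, 0.83), (20.5, 0.83), (20.75, 0.84), (21.0, 0.86), (21.25, 0.86), (21.5, 0.85)]
```

Emit:
carry_out(
  increments=[
    {"dx": -0.025, "dy": 0, "dz": -0.075, "spin": 0},
    {"dx": -0.015, "dy": 0, "dz": -0.075, "spin": 0},
    {"dx": -0.01, "dy": 0, "dz": -0.075, "spin": 0},
    {"dx": 0, "dy": 0, "dz": -0.08, "spin": 0},
    {"dx": 0.01, "dy": 0, "dz": -0.085, "spin": 0},
    {"dx": 0.02, "dy": 0, "dz": -0.08, "spin": 0},
    {"dx": 0.03, "dy": 0, "dz": -0.08, "spin": 0},
    {"dx": 0.04, "dy": 0, "dz": -0.08, "spin": 0},
  ],
)

```text
clock: 22.7
eef_pos: [0.5083, 0.1883, 0.2367]
orientation: [0.999, -0.026, 0.021, -0.003]
contact_force: [9.4, -2.8, -5.4]
finger_gap: 0.0276
```

Run:
```python
from ctl import *
go([.82]*8,views=("top",),gain=.98)
```

```text
crank moved 0.935 planned 0.893
top -31.7 32.6
t 22.7 g [-0.0741  0.0018  0.0477] F [ 9.4 -2.8 -5.4] r 0.0881 q0 -57.2
fit [ 1.248  1.018  0.997 -0.495] res [ 0.2  0.5 -0.6  0.6  0.6 -0.5]
now a 871.2 w 0.778 t 22.75
speeds [1.034, 1.064, 1.098, 1.136, 1.175, 1.216, 1.257, 1.298]
pred [(157, 0.79), (163, 0.8), (168, 0.81), (174, 0.81), (180, 0.81), (186, 0.82), (192, 0.82), (197, 0.82)]
{"dx": 0.060, "dy": 0.000, "dz": -0.070, "spin": 0},
{"dx": 0.070, "dy": 0.000, "dz": -0.070, "spin": 0},
{"dx": 0.080, "dy": 0.000, "dz": -0.060, "spin": 0},
{"dx": 0.095, "dy": 0.000, "dz": -0.050, "spin": 0},
{"dx": 0.100, "dy": 0.000, "dz": -0.040, "spin": 0},
{"dx": 0.110, "dy": 0.000, "dz": -0.025, "spin": 0},
{"dx": 0.115, "dy": 0.005, "dz": -0.005, "spin": 0},
{"dx": 0.115, "dy": 0.000, "dz": 0.015, "spin": 0},
```

Emit:
carry_out(
  increments=[
    {"dx": 0.06, "dy": 0, "dz": -0.07, "spin": 0},
    {"dx": 0.07, "dy": 0, "dz": -0.07, "spin": 0},
    {"dx": 0.08, "dy": 0, "dz": -0.06, "spin": 0},
    {"dx": 0.095, "dy": 0, "dz": -0.05, "spin": 0},
    {"dx": 0.1, "dy": 0, "dz": -0.04, "spin": 0},
    {"dx": 0.11, "dy": 0, "dz": -0.025, "spin": 0},
    {"dx": 0.115, "dy": 0, "dz": -0.005, "spin": 0},
    {"dx": 0.115, "dy": 0, "dz": 0.015, "spin": 0},
  ],
)

```text
clock: 23.75
eef_pos: [0.6005, 0.1821, 0.2804]
orientation: [0.999, -0.027, 0.019, -0.002]
contact_force: [-1.0, -3.5, -1.7]
finger_gap: 0.0277
```

Run:
```python
from ctl import *
go([.8]*8,views=(),gain=.96)
```

```text
crank moved 1.177 planned 1.16
t 23.75 g [0.0184 0.001  0.0914] F [-1.  -3.5 -1.7] r 0.0932 q0 11.4
fit [ 1.248  1.018  0.997 -0.495] res [ 0.2  0.5 -0.6  0.6  0.6 -0.5]
now a 918.8 w 0.833 t 23.75
speeds [1.306, 1.351, 1.392, 1.429, 1.462, 1.492, 1.518, 1.539]
pred [(205, 0.82), (211, 0.82), (216, 0.81), (222, 0.81), (228, 0.81), (234, 0.8), (239, 0.8), (245, 0.8)]
{"dx": 0.110, "dy": -0.005, "dz": 0.040, "spin": 0},
{"dx": 0.110, "dy": 0.000, "dz": 0.050, "spin": 0},
{"dx": 0.105, "dy": 0.005, "dz": 0.075, "spin": 0},
{"dx": 0.090, "dy": 0.000, "dz": 0.090, "spin": 0},
{"dx": 0.075, "dy": 0.000, "dz": 0.110, "spin": 0},
{"dx": 0.050, "dy": 0.000, "dz": 0.120, "spin": 0},
{"dx": 0.030, "dy": 0.000, "dz": 0.135, "spin": 0},
{"dx": 0.005, "dy": 0.005, "dz": 0.140, "spin": 0},
```

Emit:
carry_out(
  increments=[
    {"dx": 0.11, "dy": -0.005, "dz": 0.04, "spin": 0},
    {"dx": 0.11, "dy": 0, "dz": 0.05, "spin": 0},
    {"dx": 0.105, "dy": 0, "dz": 0.075, "spin": 0},
    {"dx": 0.09, "dy": 0, "dz": 0.09, "spin": 0},
    {"dx": 0.075, "dy": 0, "dz": 0.11, "spin": 0},
    {"dx": 0.05, "dy": 0, "dz": 0.12, "spin": 0},
    {"dx": 0.03, "dy": 0, "dz": 0.135, "spin": 0},
    {"dx": 0.005, "dy": 0, "dz": 0.14, "spin": 0},
  ],
)

```text
clock: 24.75
eef_pos: [0.6755, 0.1769, 0.1838]
orientation: [1.0, -0.027, 0.014, -0.0]
contact_force: [-9.3, -2.4, 1.6]
finger_gap: 0.0278
```

Run:
```python
from ctl import *
go([.78]*4+[.75,.7,.65,.6],views=(),gain=.96)
```

```text
crank moved 1.487 planned 1.436
t 24.75 g [ 0.0938  0.0004 -0.0052] F [-9.3 -2.4  1.6] r 0.0939 q0 93.2
fit [ 1.248  1.018  0.997 -0.495] res [ 0.2  0.5 -0.6  0.6  0.6 -0.5]
now a 966.7 w 0.842 t 24.75
speeds [1.505, 1.53, 1.546, 1.556, 1.512, 1.436, 1.364, 1.293]
pred [(253, 0.82), (258, 0.81), (264, 0.8), (270, 0.79), (276, 0.78), (281, 0.76), (286, 0.72), (291, 0.68)]
{"dx": -0.025, "dy": -0.010, "dz": 0.135, "spin": 0},
{"dx": -0.055, "dy": 0.000, "dz": 0.125, "spin": 0},
{"dx": -0.075, "dy": 0.000, "dz": 0.115, "spin": 0},
{"dx": -0.095, "dy": 0.000, "dz": 0.100, "spin": 0},
{"dx": -0.115, "dy": 0.000, "dz": 0.080, "spin": 0},
{"dx": -0.115, "dy": 0.000, "dz": 0.050, "spin": 0},
{"dx": -0.120, "dy": 0.000, "dz": 0.030, "spin": 0},
{"dx": -0.115, "dy": -0.005, "dz": 0.010, "spin": 0},
```

Emit:
carry_out(
  increments=[
    {"dx": -0.025, "dy": -0.005, "dz": 0.135, "spin": 0},
    {"dx": -0.055, "dy": 0, "dz": 0.125, "spin": 0},
    {"dx": -0.075, "dy": 0, "dz": 0.115, "spin": 0},
    {"dx": -0.095, "dy": 0, "dz": 0.1, "spin": 0},
    {"dx": -0.115, "dy": 0, "dz": 0.08, "spin": 0},
    {"dx": -0.115, "dy": 0, "dz": 0.05, "spin": 0},
    {"dx": -0.12, "dy": 0, "dz": 0.03, "spin": 0},
    {"dx": -0.115, "dy": 0, "dz": 0.01, "spin": 0},
  ],
)

```text
clock: 25.75
eef_pos: [0.5896, 0.1828, 0.1011]
orientation: [1.0, -0.027, 0.013, -0.001]
contact_force: [1.0, -4.3, 6.1]
finger_gap: 0.0275
```

Run:
```python
from ctl import *
go([.6]*8,views=("top",),gain=.96)
```

```text
crank moved 1.454 planned 1.468
top 23.4 25.8
t 25.75 g [ 0.0077  0.0012 -0.088 ] F [ 1.  -4.3  6.1] r 0.0883 q0 175.0
fit [ 1.292  1.055  1.034 -0.567] res [ 0.3 -1.   0.3  0.3 -1.   2.2]
now a 1013.0 w 0.536 t 25.8
speeds [1.387, 1.362, 1.338, 1.315, 1.292, 1.268, 1.244, 1.218]
pred [(297, 0.56), (301, 0.57), (305, 0.58), (309, 0.59), (313, 0.59), (318, 0.59), (322, 0.6), (326, 0.6)]
{"dx": -0.125, "dy": -0.005, "dz": -0.010, "spin": 0},
{"dx": -0.115, "dy": 0.000, "dz": -0.030, "spin": 0},
{"dx": -0.110, "dy": 0.000, "dz": -0.050, "spin": 0},
{"dx": -0.100, "dy": 0.000, "dz": -0.065, "spin": 0},
{"dx": -0.085, "dy": 0.000, "dz": -0.080, "spin": 0},
{"dx": -0.070, "dy": -0.005, "dz": -0.095, "spin": 0},
{"dx": -0.050, "dy": 0.000, "dz": -0.095, "spin": 0},
{"dx": -0.035, "dy": 0.000, "dz": -0.105, "spin": 0},
```

Emit:
carry_out(
  increments=[
    {"dx": -0.12, "dy": -0.005, "dz": -0.01, "spin": 0},
    {"dx": -0.115, "dy": 0, "dz": -0.03, "spin": 0},
    {"dx": -0.105, "dy": 0, "dz": -0.05, "spin": 0},
    {"dx": -0.095, "dy": 0, "dz": -0.065, "spin": 0},
    {"dx": -0.08, "dy": 0, "dz": -0.075, "spin": 0},
    {"dx": -0.065, "dy": 0, "dz": -0.09, "spin": 0},
    {"dx": -0.05, "dy": 0, "dz": -0.09, "spin": 0},
    {"dx": -0.035, "dy": 0, "dz": -0.09, "spin": 0},
  ],
)

```text
clock: 26.8
eef_pos: [0.5014, 0.1887, 0.1605]
orientation: [1.0, -0.027, 0.011, -0.001]
contact_force: [-0.8, -0.1, -1.8]
finger_gap: 0.0278
```

Run:
```python
from ctl import *
go([.5,.48,.45,.42,.4,.36,.33,.3],views=("top",),gain=.96)
```

```text
crank moved 1.249 planned 1.303
top -34.1 29.6
t 26.8 g [-0.0807  0.0019 -0.0285] F [-0.8 -0.1 -1.8] r 0.0856 q0 -109.5
fit [ 1.304  1.067  1.046 -0.566] res [-1.   0.3  0.2 -1.1  2.1  0.3]
now a 1047.0 w 0.444 t 26.85
speeds [1.121, 1.058, 0.985, 0.918, 0.872, 0.796, 0.741, 0.688]
pred [(330, 0.46), (334, 0.47), (337, 0.46), (340, 0.45), (343, 0.43), (346, 0.41), (349, 0.39), (352, 0.36)]
{"dx": -0.025, "dy": 0.000, "dz": -0.100, "spin": 0},
{"dx": -0.010, "dy": 0.000, "dz": -0.090, "spin": 0},
{"dx": 0.005, "dy": 0.000, "dz": -0.090, "spin": 0},
{"dx": 0.010, "dy": 0.000, "dz": -0.080, "spin": 0},
{"dx": 0.020, "dy": 0.000, "dz": -0.080, "spin": 0},
{"dx": 0.025, "dy": 0.000, "dz": -0.065, "spin": 0},
{"dx": 0.030, "dy": 0.000, "dz": -0.060, "spin": 0},
{"dx": 0.030, "dy": 0.000, "dz": -0.055, "spin": 0},
```

Emit:
carry_out(
  increments=[
    {"dx": -0.025, "dy": 0, "dz": -0.1, "spin": 0},
    {"dx": -0.01, "dy": 0, "dz": -0.09, "spin": 0},
    {"dx": 0.005, "dy": 0, "dz": -0.09, "spin": 0},
    {"dx": 0.01, "dy": 0, "dz": -0.08, "spin": 0},
    {"dx": 0.02, "dy": 0, "dz": -0.08, "spin": 0},
    {"dx": 0.025, "dy": 0, "dz": -0.065, "spin": 0},
    {"dx": 0.03, "dy": 0, "dz": -0.06, "spin": 0},
    {"dx": 0.03, "dy": 0, "dz": -0.055, "spin": 0},
  ],
)

```text
clock: 27.85
eef_pos: [0.5129, 0.188, 0.2435]
orientation: [1.0, -0.027, 0.015, -0.002]
contact_force: [5.7, -1.1, -4.9]
finger_gap: 0.0276
```

Run:
```python
from ctl import *
go([.3,.2,.1,0,0,0,0,0],views=("top",),gain=.96)
```

```text
crank moved 0.954 planned 0.897
top -6.0 25.9
t 27.85 g [-0.0693  0.0018  0.0545] F [ 5.7 -1.1 -4.9] r 0.0881 q0 -51.8
fit [ 1.283  1.047  1.026 -0.571] res [ 0.3  0.3 -1.   2.2  0.4 -0.4]
now a 1075.4 w 0.327 t 27.9
speeds [0.68, 0.508, 0.356, 0.219, 0.256, 0.279, 0.295, 0.305]
pred [(358, 0.32), (360, 0.28), (2, 0.22), (3, 0.15), (4, 0.1), (4, 0.07), (5, 0.05), (5, 0.03)]
{"dx": 0.040, "dy": 0.000, "dz": -0.045, "spin": 0},
{"dx": 0.035, "dy": 0.000, "dz": -0.030, "spin": 0},
{"dx": 0.025, "dy": 0.000, "dz": -0.025, "spin": 0},
{"dx": 0.015, "dy": 0.000, "dz": -0.010, "spin": 0},
{"dx": 0.015, "dy": 0.000, "dz": -0.015, "spin": 0},
{"dx": 0.020, "dy": 0.000, "dz": -0.015, "spin": 0},
{"dx": 0.025, "dy": 0.000, "dz": -0.015, "spin": 0},
{"dx": 0.020, "dy": 0.000, "dz": -0.015, "spin": 0},
```

Emit:
carry_out(
  increments=[
    {"dx": 0.035, "dy": 0, "dz": -0.04, "spin": 0},
    {"dx": 0.015, "dy": 0, "dz": -0.015, "spin": 0},
    {"dx": 0, "dy": 0, "dz": 0, "spin": 0},
    {"dx": 0, "dy": 0, "dz": 0, "spin": 0},
    {"dx": 0, "dy": 0, "dz": 0, "spin": 0},
    {"dx": 0, "dy": 0, "dz": 0, "spin": 0},
    {"dx": 0, "dy": 0, "dz": 0, "spin": 0},
    {"dx": 0, "dy": 0, "dz": 0, "spin": 0},
  ],
)

```text
clock: 28.9
eef_pos: [0.5194, 0.1875, 0.2514]
orientation: [1.0, -0.027, 0.015, -0.002]
contact_force: [-0.6, -1.9, 0.4]
finger_gap: 0.0273
```

Run:
```python
from meas import *
s,g,R,l=meas(("top","scene","top")); print(s["orientation"])
t=[f for f in os.listdir("pics") if f.startswith("top_")][-1]
im=cv2.imread(f"pics/top_{s['clock']:.2f}.png"); sc=cv2.imread(f"pics/scene_{s['clock']:.2f}.png")
for X in (cyl(.092,0,0.),cyl(.07,.1,0.),cyl(.07,.02,0.)):
    print(proj("top",W(X,PO))[0].round(1),proj("scene",W(X,PO))[0].round(1))
m=np.hstack([cv2.resize(im[130:290,250:450],(400,320),interpolation=cv2.INTER_CUBIC),cv2.resize(sc[160:360,220:460],(384,320),interpolation=cv2.INTER_CUBIC)]); cv2.imwrite("pics/stop.png",m)
```

```text
top 0.7 23.5
scene 1.1 19.5
top 0.7 23.5
t 28.9 g [-0.0628  0.0017  0.0624] F [-0.6 -1.9  0.4] r 0.0885 q0 -45.2
[ 0.99951677 -0.02739617  0.01460132 -0.00157104]
[362.9 202.3] [312.4 243.9]
[308.4 201.3] [339.2 225.5]
[350.9 204.1] [318.1 244.5]
```

View pics/stop.png

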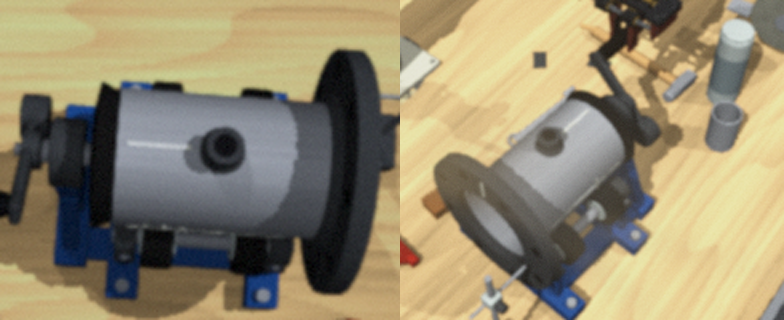

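The pipe stands at rest with the boss up: plain chalk line and boss at about (225,148) in the left crop, and the angle reads +0.7° (top) and +1.1° (scene). Now I'll let go and lift straight up.

Emit:
carry_out(
  increments=[
    {"dx": 0, "dy": 0, "dz": 0, "spin": 0},
    {"dx": 0, "dy": 0, "dz": 0, "spin": 0},
    {"dx": 0, "dy": 0, "dz": 0, "spin": 0},
    {"dx": 0, "dy": 0, "dz": 0, "spin": 0},
    {"dx": 0, "dy": 0, "dz": 0, "spin": 0},
    {"dx": 0, "dy": 0, "dz": 0, "spin": 0},
    {"dx": 0, "dy": 0, "dz": 0, "spin": 0},
    {"dx": 0, "dy": 0, "dz": 0, "spin": 0},
  ],
  claw=0,
)

```text
clock: 30.05
eef_pos: [0.5196, 0.1884, 0.2516]
orientation: [1.0, -0.027, 0.015, -0.002]
contact_force: [0.7, -1.1, 0.8]
finger_gap: 0.0879
```

Emit:
carry_out(
  increments=[
    {"dx": 0, "dy": 0, "dz": -0.1, "spin": 0},
    {"dx": 0, "dy": 0, "dz": -0.15, "spin": 0},
    {"dx": 0, "dy": 0, "dz": -0.2, "spin": 0},
    {"dx": 0, "dy": 0, "dz": -0.25, "spin": 0},
    {"dx": 0, "dy": 0, "dz": -0.25, "spin": 0},
    {"dx": 0, "dy": 0, "dz": -0.2, "spin": 0},
    {"dx": 0, "dy": 0, "dz": 0, "spin": 0},
    {"dx": 0, "dy": 0, "dz": 0, "spin": 0},
  ],
)

```text
clock: 31.05
eef_pos: [0.5151, 0.1878, 0.3983]
orientation: [0.999, -0.027, 0.016, -0.003]
contact_force: [0.6, -0.5, -0.0]
finger_gap: 0.088
```

Run:
```python
from meas import *
s,g,R,l=meas(("top","scene")); print(s["eef_pos"],s["finger_gap"])
im=cv2.imread(f"pics/top_{s['clock']:.2f}.png"); sc=cv2.imread(f"pics/scene_{s['clock']:.2f}.png")
cv2.imwrite("pics/end.png",np.hstack([im[120:400:,140:540],sc[140:420,190:590]]))
```

```text
top 0.7 24.6
scene 1.2 19.3
t 31.05 g [-0.0671  0.0017  0.2093] F [ 0.6 -0.5 -0. ] r 0.2198 q0 -17.8
[0.51512239 0.18778118 0.39834539] 0.08800680328004169
```

View pics/end.png

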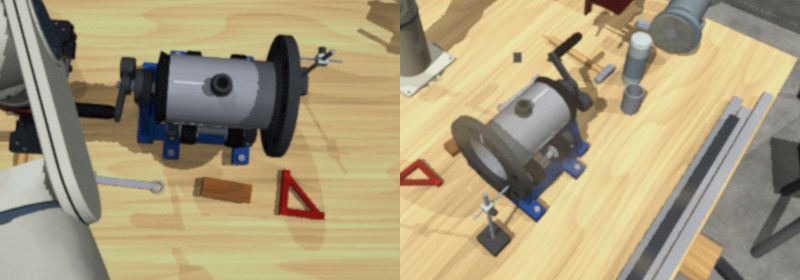

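The hand is clear of the crank, the boss is still up (top view (222,83)), and the gauge, packing, square, wrench, can and offcut look unmoved. I'm handing in.

```bash
python3 -c "
from rig import *
print(job_done())"
```

```text
the job is handed in; nothing more can be done
None
```

The pipe was turned by the crank only and held inside 6.5–9.5 rpm for more than 8 s. It was then stopped with the boss up, and I handed in at about 31 s.

- **Speed:** there was no direct speed reading. I worked it out from the crank motion, a model of the slipping cone and weld boss, and chalk-line photos (fit within about 1°, one photo 2.2° off). It gave 0.71–0.91 rad/s (about 6.8–8.7 rpm) from 12.6 s to about 24.7 s. The lowest value is a brief dip while a photo was taken.
- **Before that stretch:** the estimate touched about 0.99 rad/s (9.4 rpm), right at the limit, at 12.5 s. I did not count on that part and ran on for a longer clean stretch. The 12 rpm limit was never approached.
- **Final position:** after letting go and lifting clear, the boss read +0.7° from the top camera and +1.2° from the scene camera. It had not moved since release.
- **Contact:** the hand was about 12 cm above the handle with no contact force when I handed in. The largest wrist force I saw at the end of any move was about 19 N.
- **Other things on the bench:** the gauge, packing, square, can and offcut look undisturbed in the last pictures. The arm hides part of the wrench in the top view, and I only saw part of the hammer.

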